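# Lock a bayonet strainer cartridge into its filter housing

### The job

Lift the strainer cartridge out of the sloping wooden cradle by its grip bar, stand it upright on the bare bench top and let go of it. Then take it again from above by the bar, lower it into the round filter housing with its two lugs through the two slots, press it down against the spring and turn it clockwise (seen from above) until it stops, so that when you let go it springs up a little and stays locked. Leave the oil bottle, hub, hex keys and grease tub where they are.

Things in the scene. Friction and masses are not known exactly. Their poses are not given: they have to be found in the camera images.
- cartridge_mid (a point): strainer cartridge, 0.3 kg, 114 mm tall: steel tube 54 mm in diameter, 70 mm long, flat foot; grey round cap (76 mm diameter, 70 to 80 mm above the foot); black grip bar on the cap. Point on the axis, 57 mm above the foot. z runs from foot to bar, x along the bar and through both lugs (either way round is alike), y across the bar
- cartridge_bar (a point): centre of the part of the cartridge's grip bar to hold, on the axis, 103 mm above the foot; axes as the cartridge. The bar is 54 mm long (x), 14 mm thick (y) and 34 mm tall (80 to 114 mm above the foot). At the start it is the raised end, pointing roughly to the robot's right and 20 degrees above level, its thickness level
- cartridge_lugs (a point): point on the cartridge's axis between its two lugs, 56.5 mm above the foot; axes as the cartridge. The lugs stick out of the tube on opposite sides (+x and -x) to 34 mm from the axis; each is 14 mm wide and 7 mm tall; their tops are 10 mm below the cap's underside
- housing: fixed filter housing: grey round pot, 98 mm in diameter over its aluminium collar, 118 mm square foot plate, 88 mm tall, open on top; two pipe stubs reach 69 mm from its axis. Origin at the centre of its underside, z up. When locked, the cartridge's bar lies along the housing's x axis and the cartridge_mid point is 80 mm above this origin
- housing_rim (a point): centre of the housing's mouth, level with its top, 88 mm above the bench. The opening is 59 mm in diameter. A cartridge just set in rests on a spring seat, cap underside 8 mm above the rim, and cannot turn yet. About 9 N more presses the cap onto the rim; then it turns 60 degrees clockwise (stop 3 degrees farther). Let go there, the cap springs up to 5 mm above the rim: locked
- housing_slot (a point): middle of one of the two slots in the mouth's ring, 33 mm from its centre; the other is opposite. Each is 38 degrees wide and reaches 37 mm from the axis; the lugs have 6 degrees to spare either way. Dark ribs on the collar mark the slots. The slots' line lies 60 degrees anticlockwise (seen from above) from the housing's x axis. Axes as the housing
- cradle: fixed plywood cradle, foot plate 112 x 76 mm, with a V trough that slopes up 20 degrees to its own -x side; tallest point about 70 mm. Origin at the centre of its underside. The cartridge's foot rests at its low (+x) end
- lube_bottle_mid (a point): small green oil bottle with red nozzle, 42 mm diameter, 123 mm tall; point at half its height; loose, leave alone
- front_hub_mid (a point): silver bicycle hub, 94 x 64 x 45 mm; point at half its height; loose, leave alone
- hex_key_set_mid (a point): red folding hex key set, 30 x 90 x 22 mm; point at half its height; loose, leave alone
- grease_tub_mid (a point): blue tub, 72 mm diameter, 62 mm tall, at the back of the bench; point at half its height; loose, leave alone

How it is judged:
On the way, in this order (a step that is already met when the one before it is completed fails the run):
1. the cartridge stands upright on the bench top, let go (angle between cartridge_mid's own z axis and vertical below 0.08 rad and height (world z) of cartridge_mid below 0.06 m and horizontal distance between cartridge_mid and housing above 0.08 m and contact force between the fingers and cartridge below 0.1 N), for 0.2 s.
2. the cartridge is pressed down in the housing, far enough to turn (horizontal distance between cartridge_mid and housing below 0.004 m and angle between cartridge_mid's own z axis and vertical below 0.07 rad and z of cartridge_mid in the frame of housing below 0.0775 m), for 0.04 s.
At the end, for the whole second after the job is handed in: The cartridge is upright in the housing (within 4 mm of its axis, 4 degrees of tilt), turned clockwise to the locked direction (bar within 8.5 degrees of the housing's x axis) and sprung up into the pockets (its middle point 80 mm above the housing's origin, within 2 mm) (horizontal distance between cartridge_mid and housing below 0.004 m and angle between cartridge_mid's own z axis and vertical below 0.07 rad and angle between the x axis of cartridge_mid and the x axis of housing, either way round below 0.15 rad and z of cartridge_mid in the frame of housing between 0.078 and 0.082 m); the robot touches nothing.
It fails at once if the bottle is moved by more than 30 mm (distance of lube_bottle_mid from where it was at the start of the episode above 0.03 m).
It fails at once if the hub is moved by more than 30 mm (distance of front_hub_mid from where it was at the start of the episode above 0.03 m).
It fails at once if the hex key set is moved by more than 30 mm (distance of hex_key_set_mid from where it was at the start of the episode above 0.03 m).
It fails at once if the grease tub is moved by more than 30 mm (distance of grease_tub_mid from where it was at the start of the episode above 0.03 m).
It also fails if it takes over 61 s, if anything falls off the work surface, if the arm or the gripper's body presses on something with over 40 N, if the wrist force passes 120 N, or if a joint passes its speed limit or range.

### The arm

A 7-joint arm with a two-finger parallel gripper is mounted at the origin on a cart in front of the work surface, level with it; the furniture and walls round the work are solid. World frame = base frame: x ahead of the robot, y to its left, z up, the work surface at z = 0. Lengths are in m, angles in rad, forces in N, time in s.
With the tool pointing down it reaches from about 0.4 to 0.875 m from the base axis. Payload 19.3 kg.
Tool frame: the origin (TCP) lies on the centre line of the jaws, within the pads' length; the fingertips stand 11 mm ahead of it and the grasp point (between the pads) lies 8 mm behind it; y points along the fingers, x is the direction in which the jaws open and shut, and the axes are right-handed (so a half turn about y gives the same grasp; the last joint's range is limited). The gripper opens to 85 mm and grips with 20 to 120 N. Pads are 22 mm wide; open, the fingers measure 114 mm over their backs; the gripper's body (76 mm by 85 mm) begins 54 mm behind the grasp point. The pads swing forward as they close: fully open they stand 13 mm farther back than shut.
Start: joints at [-1.408, 0.521, -0.036, 1.599, 0.021, 1.021, -0.113], TCP at [0.144, 0.608, 0.204] pointing down, gripper open.
Joint ranges: [-2.91, 2.91], [-0.3, 2.13], [-1.5, 1.42], [0.17, 2.43], [-1.26, 4.41], [0.16, 1.93], [-2.52, 2.52]. Speed limits (rad/s): [1.89, 1.89, 2.39, 2.39, 3.01, 3.01, 3.01].

### API

Orientations are given as [roll, pitch, yaw] about the fixed x, y, z axes, in that order (R = Rz(yaw) Ry(pitch) Rx(roll)).
In Python, from workcell import monitor, cams, bot gives the robot as it stands.
- The arm moves only by the tool send_rows, never from a script. Its argument "series" is text: rows parted by semicolons, each of 7 numbers parted by spaces: the turn, a rotation vector about the tool's x, y, z in rad, then the shift along the tool's x, y, z in mm, then the opening, from 0 (shut) to 1 (fully open). In form: ax ay az tx ty tz claw; .... A call has 1 to 20 rows; each row is the pose to reach, as a shift and turn from the pose commanded when the call began, along the tool's axes at that moment; what a row does not reach only later rows make up. A row lasts 1/12 s, in which the tool goes at most 41.7 mm and 7.16 degrees, less where a joint would pass 70% of its speed; a pose out of reach is approached as far as the arm can. A call with a gripper value outside its range is refused whole. The fingers move at their own pace and stop on an object; "force" is the grip in N (left out, the last holds). Time passes only in rows, so rows that repeat a pose let the fingers close. It gives the time, the measured TCP pose, the force and the opening at its end, in the units of the state.
- monitor.observe(): the state, without advancing time (a new reading comes with each control period).
- cams.grab_frame(name): name is "scene" or "top" or "wrist"; returns the picture (400x640x3 uint8, red, green, blue); there is no depth.
- cams.get_calibration(name): a dict with "mtx" (3x3 intrinsics, pixels), "origin" and "attitude" of the camera in the world. Camera axes: x right, y down, z forward; pixel columns grow to the right and rows downward; lengths in m; the calibration is good to about 2 mm. The wrist camera is an equidistant fisheye: a pixel r from the principal point sees the ray r / f radians off the axis. A picture is of the moment at which its call begins: read the wrist's pose just before it. get_calibration takes no time and is no camera call; for the wrist camera it gives the pose at the moment of the call.
- bot.job_done(): hands the job in, once; it reports no verdict.
The state is a dict: "clock": time; "qpos": joint angles; "qd": joint speeds; "joint_efforts": joint torques, N m; "position": TCP position; "tool_rot": TCP orientation; "force": force on the tool from outside, world axes, zero at the start; "moment": the same for the moment, N m; "grip_width": finger opening in m.
Only numpy, scipy, OpenCV 4.12 (cv2) and the standard library are available. Lean on these libraries where they do the work, as an engineer would, in place of code of your own. Each camera call takes 0.05 s, during which the arm holds its last target.

## Working session

There is one attempt and no reset: what is moved stays moved. The work goes in short steps, Python scripts to look and compute and a tool call to move; the robot and the scene stay as the last step left them, time stands still between calls to the robot, and variables do not carry over. Pictures are saved under pics/ and viewed, and the job is handed in when it is done.

Besides the shell and the picture viewer there is one more tool, called after "Emit:" as name(argument=value, ...) on one line, values as JSON. send_rows: Moves the arm, as the interface text tells. Its arguments: {"type":"object","properties":{"series":{"type":"string"},"force":{"type":"number"}},"required":["series"]}

```bash
mkdir -p pics; ls; python3 - <<'E'
from workcell import monitor, cams, bot
import cv2, numpy as np
np.set_printoptions(precision=4,suppress=True)
s=monitor.observe()
for k in s: print(k,s[k])
for n in ["scene","top"]:
    im=cams.grab_frame(n); cv2.imwrite(f"pics/{n}0.png",im[:,:,::-1])
    print(n,cams.get_calibration(n))
c=cams.get_calibration("wrist");im=cams.grab_frame("wrist"); cv2.imwrite("pics/wrist0.png",im[:,:,::-1]);print(c)
E
```

```text
pics
clock 0.0
qpos [-1.4082  0.522  -0.0363  1.6     0.0212  1.0211 -0.1128]
qd [-0.0003 -0.0002  0.0005 -0.0002  0.0001 -0.0017  0.001 ]
joint_efforts [ -0.0018 -92.7109   1.979  -36.9929   0.0177   0.0083   0.    ]
position [0.1442 0.6078 0.2037]
tool_rot [-1.5709  0.0012  1.338 ]
force [-0.3739 -0.7951 -0.1268]
moment [-0.0072  0.0097  0.0076]
grip_width 0.08504192001772602
scene {'mtx': array([[372.3721,   0.    , 320.9487],
       [  0.    , 372.3721, 196.5392],
       [  0.    ,   0.    ,   1.    ]]), 'origin': array([ 0.104 , -0.1975,  0.8013]), 'attitude': array([-2.4283, -0.0069, -0.8785])}
top {'mtx': array([[388.2627,   0.    , 322.7416],
       [  0.    , 388.2627, 196.4701],
       [  0.    ,   0.    ,   1.    ]]), 'origin': array([0.4248, 0.1922, 1.0555]), 'attitude': array([-2.9981,  0.0274, -1.5738])}
{'mtx': array([[309.7069,   0.    , 321.583 ],
       [  0.    , 309.7069, 203.4783],
       [  0.    ,   0.    ,   1.    ]]), 'origin': array([0.0633, 0.629 , 0.3737]), 'attitude': array([2.8065, 0.0014, 1.3373])}
```

View pics/scene0.png

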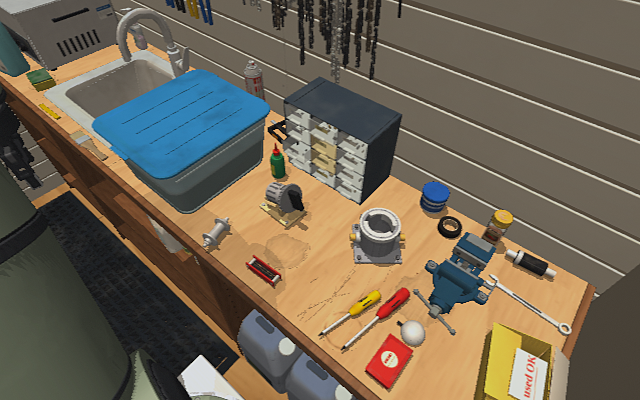

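View pics/top0.png

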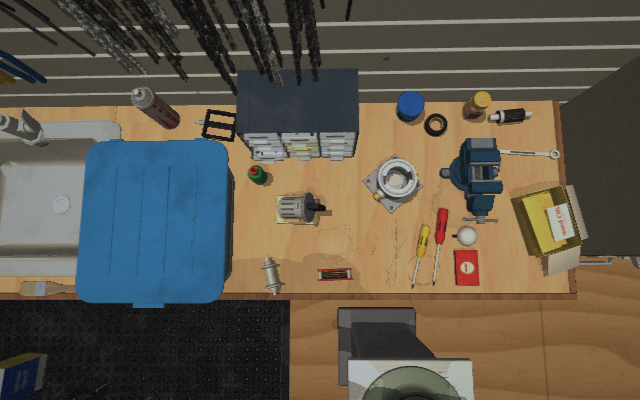

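View pics/wrist0.png

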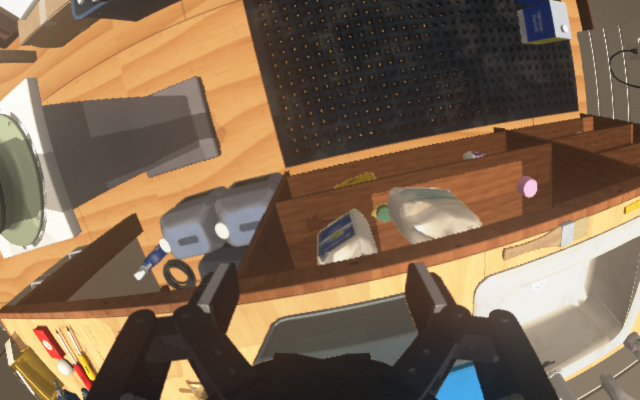

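The scene view shows the cartridge in the cradle near (283,200) and the housing at (380,235). In the top view they are at (300,207) and (397,180), with the bar pointing to -y. The bottle is at (258,175), the hub at (270,275), the hex keys at (335,274) and the tub at (410,105) in the top view. Next I'll zoom in.

```bash
cat > h.py <<'E'
from workcell import monitor, cams, bot
import cv2, numpy as np
from scipy.spatial.transform import Rotation as R
np.set_printoptions(precision=4,suppress=True)
def pose(n):
    c=cams.get_calibration(n); return c["mtx"],np.array(c["origin"]),R.from_euler('xyz',c["attitude"]).as_matrix()
def proj(n,P,c=None):
    K,o,A=c or pose(n); q=(np.atleast_2d(P)-o)@A
    if n=="wrist":
        r=np.hypot(q[:,0],q[:,1]); th=np.arctan2(r,q[:,2]); s=K[0,0]*th/np.maximum(r,1e-12)
        return np.c_[K[0,2]+s*q[:,0],K[1,2]+s*q[:,1]]
    p=q@K.T; return p[:,:2]/p[:,2:]
def ray(n,uv,c=None):
    K,o,A=c or pose(n); uv=np.atleast_2d(uv).astype(float); x=(uv-K[:2,2])/K[0,0]
    if n=="wrist":
        r=np.linalg.norm(x,axis=1,keepdims=True); d=np.c_[x/np.maximum(r,1e-9)*np.sin(r),np.cos(r)]
    else: d=np.c_[x,np.ones(len(x))]
    return o,d@A.T
def atz(n,uv,z,c=None):
    o,d=ray(n,uv,c); return o+d*((z-o[2])/d[:,2:])
E
python3 - <<'E'
import cv2
for n,(x,y,w,h) in dict(top=(230,135,220,160),scene=(190,130,240,180)).items():
    im=cv2.imread(f"pics/{n}0.png")[y:y+h,x:x+w]
    cv2.imwrite(f"pics/{n}0c.png",cv2.resize(im,None,fx=3.3,fy=3.3,interpolation=cv2.INTER_CUBIC))
E
```

```text
(no output)
```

View pics/top0c.png

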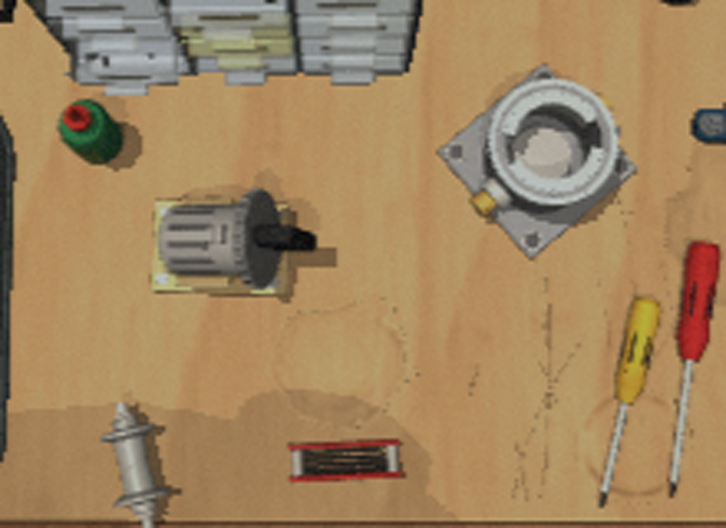

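View pics/scene0c.png

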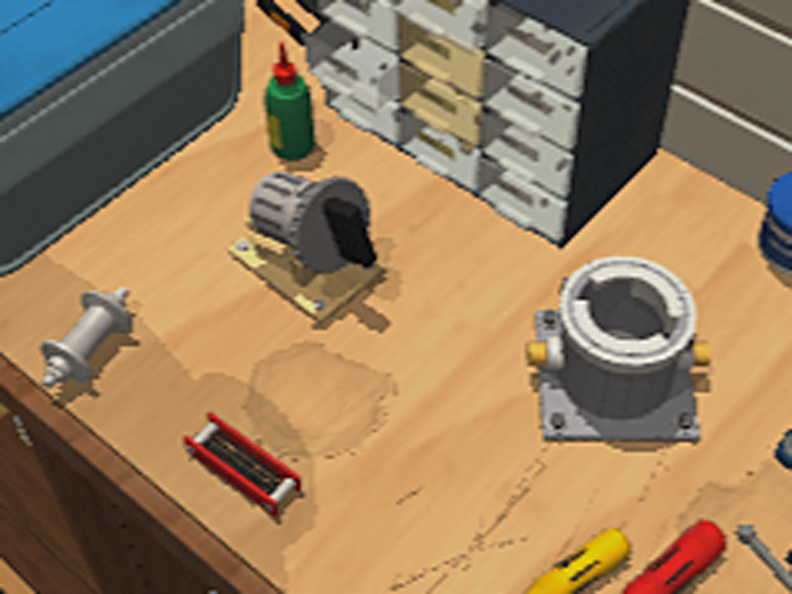

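```bash
cat > m.py <<'E'
from h import *
T=lambda u,v:(230+u/3.3,135+v/3.3)
S=lambda u,v:(190+u/3.3,130+v/3.3)
def tri(t,s):
    A=[];b=[]
    for n,p in(("top",t),("scene",s)):
        o,d=ray(n,p); d=d[0]/np.linalg.norm(d[0]); M=np.eye(3)-np.outer(d,d); A.append(M);b.append(M@o)
    X=np.linalg.lstsq(np.vstack(A),np.hstack(b),rcond=None)[0]
    return X, proj("top",X)[0]-t, proj("scene",X)[0]-s
print("tcp in scene",proj("scene",[.144,.608,.204]),proj("top",[.144,.608,.204]))
print("plate corners z=.008",atz("top",[T(440,152),T(545,66),T(637,170),T(531,258)],.008))
print("rim top",atz("top",[T(551,141)],.088),"scene",atz("scene",[S(629,312)],.088))
print("bar out end",tri(T(315,239),S(358,230)))
print("foot left end mid",tri(T(163,238),S(268,205)))
print("bin corner tri", tri((100,142),(200,70)),tri((230,290),(93,125)),tri((228,143),(270,100)))
print("bottle tip",tri(T(76,113),S(283,48)))
print("hub",atz("top",[T(137,465)],.022),"hex",atz("top",[T(345,460)],.011),"tub",atz("top",[(410,105)],.05))
print("cradle plate",atz("top",[T(155,200),T(153,292),T(283,297)],.01))
print("bench edge",atz("top",[(100,304),(400,293)],0.))
print("cabinet",atz("top",[(250,160),(355,155)],0.05), tri((240,72),(320,80)))
E
python3 m.py
```

```text
tcp in scene [[ 44.0378 185.4704]] [[135.8766 388.6405]]
plate corners z=.008 [[ 0.6182  0.1093  0.008 ]
 [ 0.6904  0.0206  0.008 ]
 [ 0.6018 -0.0522  0.008 ]
 [ 0.5295  0.0367  0.008 ]]
rim top [[0.6113 0.0309 0.088 ]] scene [[0.6058 0.0275 0.088 ]]
bar out end (array([0.5307, 0.2147, 0.107 ]), array([-1.39  ,  1.6611]), array([ 2.1439, -0.3804]))
foot left end mid (array([0.5437, 0.3359, 0.0347]), array([-0.3327,  0.4025]), array([ 0.5017, -0.0711]))
bin corner tri (array([0.6757, 0.7409, 0.1905]), array([-2.3922,  2.6988]), array([ 2.7825, -0.1071])) (array([0.3039, 0.3888, 0.3965]), array([-15.3322,  37.0718]), array([40.8414, -6.3719])) (array([0.6611, 0.426 , 0.2308]), array([-1.3518,  1.5995]), array([ 1.7575, -0.2482]))
bottle tip (array([0.6284, 0.3909, 0.119 ]), array([-0.3935,  0.4611]), array([ 0.5414, -0.0749]))
hub [[0.3648 0.3551 0.022 ]] hex [[0.3678 0.1899 0.011 ]] tub [[ 0.8175 -0.0164  0.05  ]]
cradle plate [[0.5793 0.3455 0.01  ]
 [0.5032 0.3461 0.01  ]
 [0.4985 0.2395 0.01  ]]
bench edge [[0.2902 0.8194 0.    ]
 [0.3188 0.0176 0.    ]]
cabinet [[0.6699 0.4132 0.05  ]
 [0.6808 0.1334 0.05  ]] (array([0.8373, 0.4066, 0.2137]), array([-0.4938,  0.5668]), array([ 0.5923, -0.1252]))
```

Emit:
send_rows(series="0 0.2 0 0 -60 0 1; 0 0.4 0 0 -110 0 1; 0 0.6 0 0 -150 0 1; 0 0.8 0 -40 -150 -40 1; 0 1 0 -80 -150 -80 1; 0 1.2 0 -140 -150 -140 1; 0 1.338 0 -425 -146 -498 1; 0 1.338 0 -425 -146 -498 1; 0 1.338 0 -425 -146 -498 1; 0 1.338 0 -425 -146 -498 1; 0 1.338 0 -425 -146 -498 1; 0 1.338 0 -425 -146 -498 1; 0 1.338 0 -425 -146 -498 1; 0 1.338 0 -425 -146 -498 1; 0 1.338 0 -425 -146 -498 1; 0 1.338 0 -425 -146 -498 1; 0 1.338 0 -425 -146 -498 1; 0 1.338 0 -425 -146 -498 1; 0 1.338 0 -425 -146 -498 1; 0 1.338 0 -425 -146 -498 1", force=80)

```text
clock: 1.82
position: [0.5332, 0.0735, 0.3502]
tool_rot: [-1.573, -0.001, -0.007]
force: [0.8, -0.9, 0.2]
grip_width: 0.0853
```

```bash
python3 - <<'E'
from h import *
import pickle
print(monitor.observe()["qpos"])
c=pose("wrist"); pickle.dump(c,open("pics/w1.pkl","wb")); im=cams.grab_frame("wrist"); cv2.imwrite("pics/w1.png",im[:,:,::-1]); print(c[1])
E
```

```text
[-0.7008  0.2882  0.5916  1.6455 -0.1645  1.2582 -0.0847]
[0.5351 0.1601 0.5199]
```

View pics/w1.png

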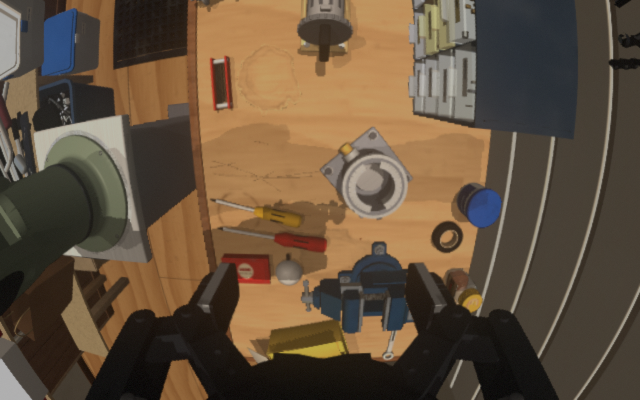

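The wrist view shows the housing at about (375,183) and the cartridge at (325,25), with its bar pointing toward the camera centre. I'll enlarge both.

```bash
python3 - <<'E'
import cv2
im=cv2.imread("pics/w1.png")
a=cv2.resize(im[120:225,310:420],None,fx=5,fy=5,interpolation=cv2.INTER_CUBIC)
cv2.imwrite("pics/w1h.png",a)
b=cv2.resize(im[0:80,280:370],None,fx=6,fy=6,interpolation=cv2.INTER_CUBIC)
cv2.imwrite("pics/w1c.png",b)
E
```

```text
(no output)
```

View pics/w1h.png

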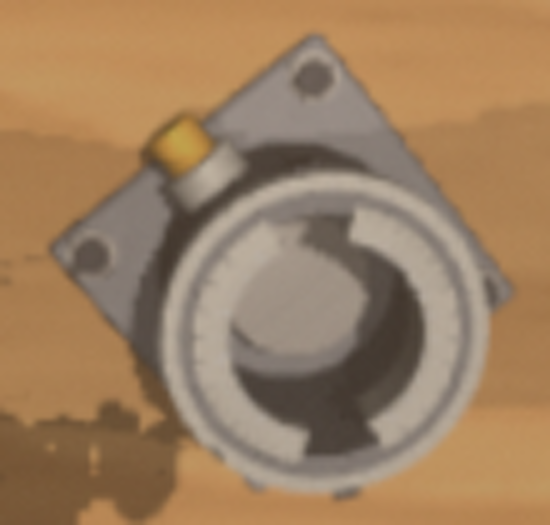

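View pics/w1c.png

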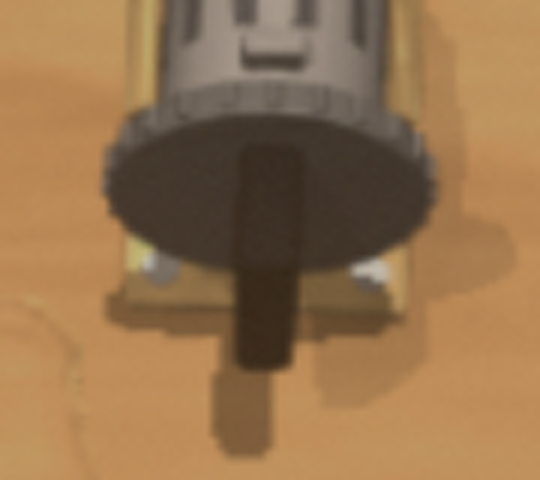

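```bash
cat > fit.py <<'E'
from m import *
import pickle
from scipy.optimize import least_squares
c1=pickle.load(open("pics/w1.pkl","rb")); ct=pose("top"); cs=pose("scene")
W=lambda u,v:(280+u/6,u*0+v/6)
H=lambda u,v:(310+u/5,120+v/5)
print("---housing")
rim=atz("wrist",[H(160,333),H(490,333),H(325,172),H(325,493)],.088,c1); print(rim, rim.mean(0))
# fitted circle rim by projecting
th=np.linspace(0,2*np.pi,360)
def res(p):
    P=np.c_[p[0]+.049*np.cos(th),p[1]+.049*np.sin(th),0*th+.088-.000]
    q=proj("wrist",P,c1); q=(q-[310,120])*5
    t=(proj("top",P,ct)-[230,135])*3.3; s=(proj("scene",P,cs)-[190,130])*3.3
    return q,t,s
def f(p):
    q,t,s=res(p)
    return np.r_[(q.min(0)-[160,172])/5,(q.max(0)-[490,493])/5,(t.min(0)-[484,79])/3.3,(t.max(0)-[620,206])/3.3,(s.min(0)-[560,257])/3.3,(s.max(0)-[697,368])/3.3]
r=least_squares(f,[.61,.03]); print("rim centre",r.x,r.fun)
sl=atz("wrist",[H(318,212),H(345,452)],.086,c1); d=sl[0]-sl[1]; print("slot line",sl,"angle deg",np.degrees(np.arctan2(d[1],d[0])),"mid",sl.mean(0))
pc=atz("wrist",[H(315,35),H(55,250),H(510,295)],.008,c1); print(pc)
for a,b in((0,1),(0,2)):
    d=pc[b]-pc[a]; print("plate edge",np.linalg.norm(d),np.degrees(np.arctan2(d[1],d[0])))
print("plate ctr",(pc[1]+pc[2])/2)
print("---cart")
def model(p):
    # p: x,y,z of bar point ; az, el
    az,el=p[3],p[4]
    zc=np.array([np.cos(el)*np.cos(az),np.cos(el)*np.sin(az),np.sin(el)]); yc=np.cross([0,0,1],zc); yc/=np.linalg.norm(yc); xc=np.cross(yc,zc)
    A=np.c_[xc,yc,zc]; o=p[:3]-.103*zc
    return A,o
def g(p):
    A,o=model(p); w=lambda L:np.array(L)@A.T+o
    circ=lambda r,h:w(np.c_[r*np.cos(th),r*np.sin(th),0*th+h])
    cap=np.r_[circ(.038,.07),circ(.038,.08)]
    sg=np.sign(A[2,0]) # x up
    e=w([[-sg*.027,.007,.114],[-sg*.027,-.007,.114]])
    out=[]
    q=(proj("wrist",cap,c1)-[280,0])*6; out+=[(q[:,0].min()-103)/6,(q[:,0].max()-437)/6,(( proj("wrist",circ(.038,.08),c1))*6)[:,1].max()/6-270/6]
    q=(proj("wrist",e,c1)-[280,0])*6; out+=[q[:,0].min()/6-235/6,q[:,0].max()/6-296/6,q[:,1].mean()/6-369/6]
    t=(proj("top",cap,ct)-[230,135])*3.3; out+=[(t[:,1].min()-186)/3.3,(t[:,1].max()-288)/3.3,(t[:,0].max()-283)/3.3]
    t=(proj("top",e,ct)-[230,135])*3.3; out+=list((t.mean(0)-[316,240])/3.3)
    foot=circ(.027,0); t=(proj("top",foot,ct)-[230,135])*3.3; out+=[(t[:,0].min()-159)/3.3,(t[:,1].min()-204)/3.3,(t[:,1].max()-275)/3.3]
    s=(proj("scene",cap,cs)-[190,130])*3.3; out+=[(s[:,0].max()-370)/3.3,(s[:,1].min()-175)/3.3]
    s=(proj("scene",foot,cs)-[190,130])*3.3; out+=[(s[:,0].min()-250)/3.3]
    return np.array(out)
r=least_squares(g,[.53,.22,.08,-np.pi/2,.349]); print(r.x,np.degrees(r.x[3:])); print(r.fun)
r2=least_squares(lambda p:g(np.r_[p,.349]),r.x[:4]); print("el fixed",r2.x,np.degrees(r2.x[3])); print(r2.fun)
A,o=model(np.r_[r2.x,.349]); print("foot",o,A)
E
python3 fit.py | sed -n '/---housing/,$p'
```

```text
---housing
[[ 0.5645  0.0343  0.088 ]
 [ 0.6636  0.0342  0.088 ]
 [ 0.6113  0.0821  0.088 ]
 [ 0.6157 -0.0165  0.088 ]] [0.6138 0.0335 0.088 ]
rim centre [0.6121 0.0316] [-0.9961  1.0223 -1.6512  0.6119  0.5174 -0.4827 -1.6557 -0.7994  0.4716
 -1.6588  0.0955 -2.4724]
slot line [[ 0.61    0.0699  0.086 ]
 [ 0.6215 -0.004   0.086 ]] angle deg 98.83577289603124 mid [0.6158 0.033  0.086 ]
[[0.6208 0.1141 0.008 ]
 [0.534  0.0406 0.008 ]
 [0.6938 0.0248 0.008 ]]
plate edge 0.11375094996084154 -139.72474567638272
plate edge 0.11538568882297731 -50.753992379808416
plate ctr [0.6139 0.0327 0.008 ]
---cart
[ 0.5405  0.2325  0.0812 -1.5915  0.3184] [-91.1863  18.2435]
[ 0.4085 -0.9227  1.5581  0.2484 -0.249   1.6758  0.3397 -0.6832 -1.5844
 -0.8413 -0.2103 -2.4246  0.1835 -0.6943  0.8082 -0.5363 -1.2802]
el fixed [ 0.5405  0.2334  0.0816 -1.5937] -91.30966130658636
[ 0.4529 -0.9144  1.8117  0.2054 -0.2707  1.4437  0.3413 -0.6894 -1.4242
 -0.9398 -0.2335 -2.5128  0.251  -0.6793  0.7606 -0.5947 -1.1807]
foot [0.5427 0.3301 0.0464] [[-0.0078  0.9997 -0.0215]
 [-0.3419 -0.0229 -0.9395]
 [-0.9397  0.      0.342 ]]
```

```bash
cat >> h.py <<'E'
def st():
    s=monitor.observe(); return np.array(s["position"]),R.from_euler('xyz',s["tool_rot"]).as_matrix(),s
def rel(P,Rt,base=None):
    p,A,_=st() if base is None else (*base,None)
    rv=R.from_matrix(A.T@Rt).as_rotvec(); return np.r_[np.round(rv,3),np.round(1e3*(A.T@(np.array(P)-p)),1)]
def Rtool(xdir,ydir):
    y=np.array(ydir,float); y/=np.linalg.norm(y); x=np.array(xdir,float); x-=y*(x@y); x/=np.linalg.norm(x)
    return np.c_[x,y,np.cross(x,y)]
E
python3 - <<'E'
from h import *
p,A,s=st(); print(s["clock"],p,s["tool_rot"],s["qd"])
E
```

```text
1.8667 [0.5318 0.0764 0.35  ] [-1.5724  0.0001 -0.0052] [-0.0599 -0.0251 -0.048   0.0279  0.0021  0.0012 -0.0512]
```

```bash
python3 - <<'E'
from h import *
base=(np.array([.5302,.0794,.35]),R.from_euler('xyz',[-1.5709,0.0005,0]).as_matrix())
Rt=Rtool([.9997,-.0229,0],[.02,.866,-.5])
print(rel([.5385,.13,.25],Rt,base))
E
```

```text
[  1.047   0.021  -0.013   8.3   100.     50.6  ]
```

Emit:
send_rows(series="0.1 0 0 0 0 0 1; 0.2 0 0 0 0 0 1; 0.3 0 0 0 0 0 1; 0.4 0 0 0 5 0 1; 0.5 0 0 0 10 0 1; 0.6 0 0 0 20 0 1; 0.7 0 0 0 35 10 1; 0.8 0 0 8 50 20 1; 0.9 0 0 8 65 30 1; 1 0 0 8 80 40 1; 1.047 0.021 -0.013 8 100 50 1; 1.047 0.021 -0.013 8 100 50 1; 1.047 0.021 -0.013 8 100 50 1; 1.047 0.021 -0.013 8 100 50 1")

```text
clock: 3.03
position: [0.539, 0.1299, 0.2517]
tool_rot: [-0.526, -0.002, -0.022]
force: [-0.8, -0.7, 0.3]
grip_width: 0.085
```

```bash
python3 - <<'E'
from h import *
import pickle
p,A,s=st(); print(s["clock"],p,s["tool_rot"],s["qpos"],s["qd"]);print(A)
c=pose("wrist"); pickle.dump(c,open("pics/w2.pkl","wb")); im=cams.grab_frame("wrist"); cv2.imwrite("pics/w2.png",im[:,:,::-1]); print(c[1])
E
```

```text
3.0333 [0.539  0.1299 0.2517] [-0.5255 -0.0021 -0.0219] [-0.0158  0.6225  0.3277  1.8901 -1.1978  1.4251  0.9731] [-0.0031 -0.0213  0.0056 -0.007  -0.0071  0.0015  0.0099]
[[ 0.9998  0.02    0.0092]
 [-0.0219  0.8648  0.5016]
 [ 0.0021 -0.5017  0.8651]]
[0.5379 0.0271 0.4104]
```

View pics/w2.png

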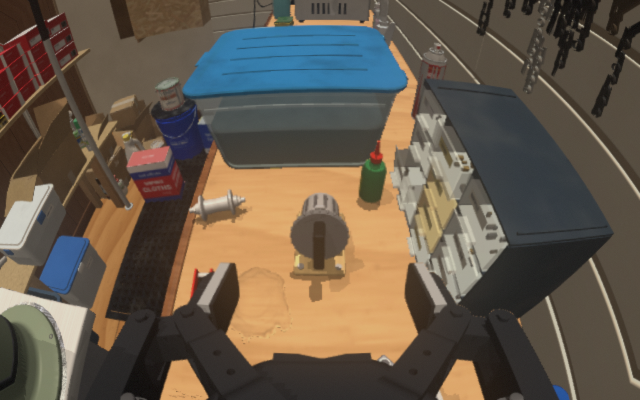

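The tilt worked. The view shows the cartridge head on, with the bar from (319,222) to (319,270) and the cap circle centred near (320,234). I'll check my fitted pose against it.

```bash
python3 - <<'E'
from h import *
import pickle
c=pickle.load(open("pics/w2.pkl","rb"))
zc=np.array([-.0215,-.9395,.342]);yc=np.array([.9997,-.0229,0]);xc=np.cross(yc,zc)
o=np.array([.5405,.2334,.0816])-.103*zc
im=cv2.imread("pics/w2.png")[180:300,270:370]; im=cv2.resize(im,None,fx=5,fy=5,interpolation=cv2.INTER_CUBIC)
def dr(L,col):
    q=(proj("wrist",np.array(L)@np.c_[xc,yc,zc].T+o,c)-[270,180]+.5)*5
    cv2.polylines(im,[np.int32(q)],True,col,1)
th=np.linspace(0,6.28,90)
dr(np.c_[.038*np.cos(th),.038*np.sin(th),0*th+.08],(0,255,0))
for h in(.114,): dr([[a*.027,b*.007,h] for a,b in((1,1),(1,-1),(-1,-1),(-1,1))],(0,0,255))
dr([[.027,b*.007,h] for b,h in((1,.08),(-1,.08),(-1,.114),(1,.114))],(255,0,255))
cv2.imwrite("pics/w2o.png",im)
E
```

```text
(no output)
```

View pics/w2o.png

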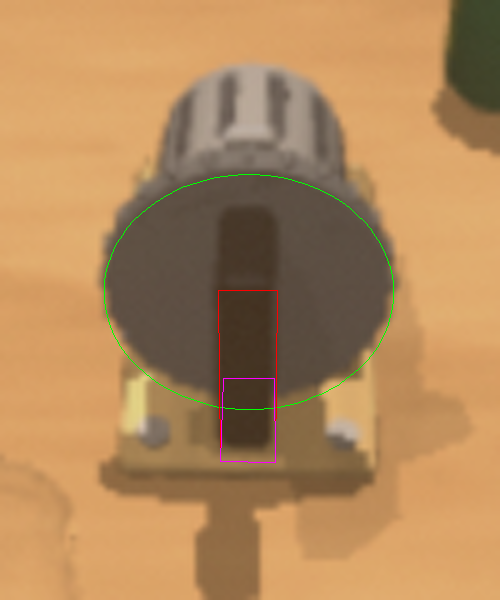

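```bash
python3 - <<'E'
from h import *
p,A,s=st(); print(p,s["qpos"])
Rt=Rtool([.9997,-.0229,0],[.02,.866,-.5])
print(rel([.5395,.188,.109],Rt));print(rel([.5407,.240,.079],Rt))
E
```

```text
[0.5392 0.1299 0.2521] [-0.0159  0.6219  0.3278  1.89   -1.1981  1.425   0.9736]
[  0.002   0.003   0.001  -1.5   122.1   -94.6  ]
[  0.002   0.003   0.001  -1.5   182.1   -94.5  ]
```

Emit:
send_rows(series="0 0 0 0 25 -20 1; 0 0 0 0 50 -40 1; 0 0 0 -1 75 -60 1; 0 0 0 -1 100 -80 1; 0 0 0 -1 120 -94 1; 0 0 0 -1 122 -94.5 1; 0 0 0 -1 122 -94.5 1; 0 0 0 -1 122 -94.5 1")

```text
clock: 3.75
position: [0.5402, 0.1873, 0.1092]
tool_rot: [-0.525, -0.003, -0.024]
force: [0.4, -0.2, -0.0]
grip_width: 0.0854
```

```bash
python3 - <<'E'
from h import *
import pickle
p,A,s=st(); print(s["clock"],p,s["tool_rot"],s["qpos"],s["force"])
Rt=Rtool([.9997,-.0229,0],[.02,.866,-.5])
print(rel([.5407,.240,.079],Rt))
c=pose("wrist"); pickle.dump(c,open("pics/w3.pkl","wb")); im=cams.grab_frame("wrist"); cv2.imwrite("pics/w3.png",im[:,:,::-1])
E
```

```text
3.75 [0.5402 0.1873 0.1092] [-0.5248 -0.0032 -0.0238] [ 0.1641  0.8255 -0.0705  1.9397 -1.2539  1.0728  1.1377] [ 0.4118 -0.1878 -0.0481]
[ 0.001  0.002  0.002 -0.9   60.7    0.3  ]
```

View pics/w3.png

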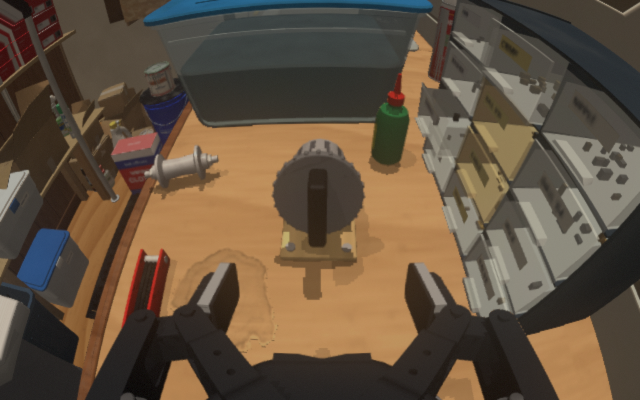

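```bash
python3 - <<'E'
from h import *
import pickle
c=pickle.load(open("pics/w3.pkl","rb"))
zc=np.array([-.0215,-.9395,.342]);yc=np.array([.9997,-.0229,0]);xc=-np.cross(yc,zc)
b=np.array([.5405,.2355,.082]); yc=-yc
o=b-.103*zc
im=cv2.imread("pics/w3.png")[130:280,260:380]; im=cv2.resize(im,None,fx=4,fy=4,interpolation=cv2.INTER_CUBIC)
def dr(L,col):
    q=(proj("wrist",np.array(L)@np.c_[xc,yc,zc].T+o,c)-[260,130]+.5)*4
    cv2.polylines(im,[np.int32(q)],True,col,1)
th=np.linspace(0,6.28,90)
print(xc)
dr(np.c_[.038*np.cos(th),.038*np.sin(th),0*th+.08],(0,255,0))
for h in(.114,): dr([[a*.027,b*.007,h] for a,b in((1,1),(1,-1),(-1,-1),(-1,1))],(0,0,255))
dr([[.027,b*.007,h] for b,h in((1,.08),(-1,.08),(-1,.114),(1,.114))],(255,0,255))
cv2.imwrite("pics/w3o.png",im)
E
```

```text
[0.0078 0.3419 0.9397]
```

View pics/w3o.png

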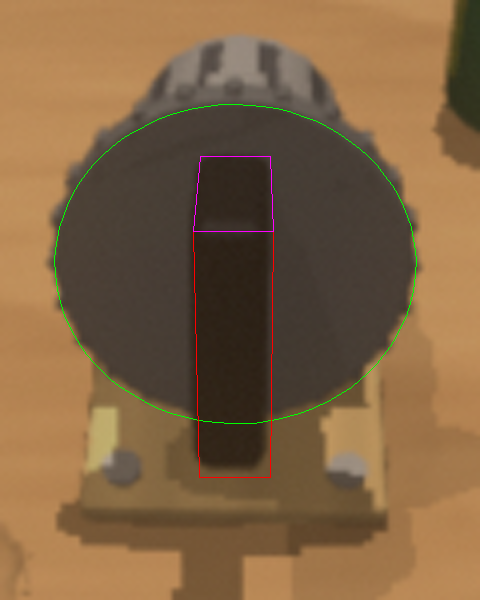

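Emit:
send_rows(series="0 0 0 -0.5 15 0 1; 0 0 0 -1 30 0.5 1; 0 0 0 -1.5 45 1 1; 0 0 0 -1.5 55 1 1; 0 0 0 -1.5 60 1 1; 0 0 0 -1.5 60 1 1; 0 0 0 -1.5 60 1 0; 0 0 0 -1.5 60 1 0; 0 0 0 -1.5 60 1 0; 0 0 0 -1.5 60 1 0; 0 0 0 -1.5 60 1 0; 0 0 0 -1.5 60 1 0; 0 0 0 -1.5 60 1 0; 0 0 0 -1.5 60 1 0", force=90)

```text
clock: 4.97
position: [0.5389, 0.2405, 0.0783]
tool_rot: [-0.524, -0.001, -0.024]
force: [-0.7, -0.1, 0.1]
grip_width: 0.0002
```

```bash
python3 - <<'E'
from h import *
p,A,s=st(); print(s["clock"],p,s["tool_rot"],s["qpos"],s["force"],s["moment"],s["grip_width"])
im=cams.grab_frame("wrist"); cv2.imwrite("pics/w4.png",im[:,:,::-1])
E
```

```text
4.9667 [0.5389 0.2405 0.0783] [-0.5238 -0.0007 -0.0236] [ 0.2406  0.8934 -0.3093  1.9487 -1.2561  0.8629  1.134 ] [-0.7236 -0.0758  0.118 ] [-0.8965 -0.0053  0.02  ] 0.00023014743570798284
```

View pics/w4.png

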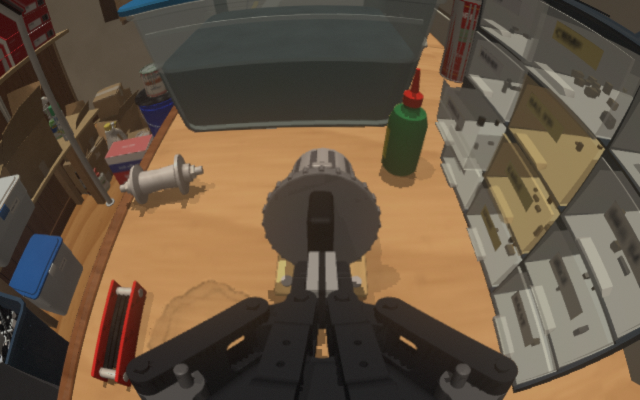

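```bash
python3 - <<'E'
from h import *
p,A,s=st()
for d in(-.03,-.008,0,.011): print(d,proj("wrist",[p+A[:,1]*d+A[:,2]*e for e in(-.011,0,.011)]).round(1).tolist())
zc=np.array([-.0215,-.9395,.342]);xc=np.array([0.0078,0.3419,0.9397]);b=np.array([.54,.2355,.082])
for h in(.08,.114): print(proj("wrist",[b+(h-.103)*zc+xc*e for e in(-.027,.027)]))
im=cv2.imread("pics/w4.png")[170:330,250:400]; cv2.imwrite("pics/w4c.png",cv2.resize(im,None,fx=4,fy=4,interpolation=cv2.INTER_CUBIC))
E
```

```text
-0.03 [[318.5, 288.6], [318.4, 271.5], [318.3, 253.0]]
-0.008 [[318.8, 267.8], [318.7, 251.7], [318.6, 234.8]]
0 [[318.9, 261.2], [318.8, 245.6], [318.7, 229.1]]
0.011 [[319.0, 252.9], [318.9, 237.8], [318.9, 222.0]]
[[320.7898 259.6258]
 [320.7291 190.6107]]
[[320.7778 294.4497]
 [320.6879 220.5866]]
```

View pics/w4c.png

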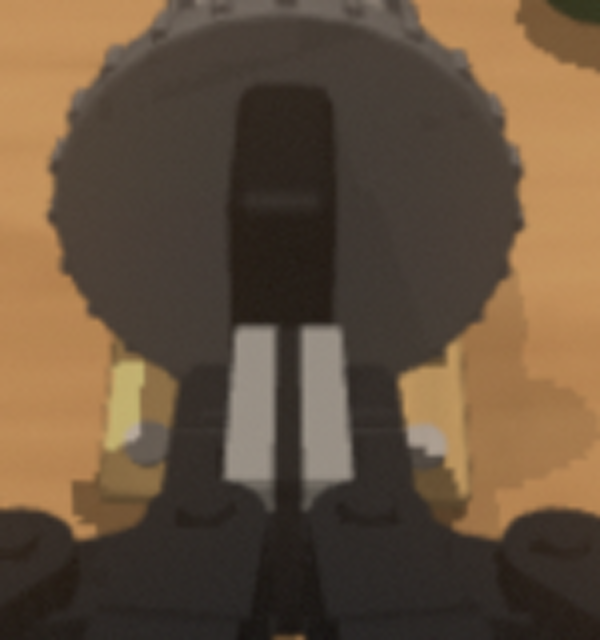

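```bash
python3 - <<'E'
from h import *
p,A,s=st(); c=pose("wrist")
print("cam in tool",A.T@(c[1]-p), (A.T@c[2]).round(3).tolist())
for z in(-.011,0,.011):
  for d in(-.04,-.03,-.02,-.01,0,.011): print(z,d,proj("wrist",[p+A@[x,d,z] for x in(-.0425,-.057,.007)]).round(1).tolist())
im=cv2.imread("pics/w3.png")[240:350,160:280]; cv2.imwrite("pics/w3f.png",cv2.resize(im,None,fx=5,fy=5,interpolation=cv2.INTER_CUBIC))
E
```

```text
cam in tool [ 0.0015 -0.1685  0.0857] [[1.0, -0.0, 0.001], [-0.001, -0.329, 0.944], [0.0, -0.944, -0.329]]
-0.011 -0.04 [[237.3, 297.3], [211.6, 295.7], [332.0, 299.6]]
-0.011 -0.03 [[241.4, 286.8], [216.8, 285.4], [331.5, 288.6]]
-0.011 -0.02 [[245.2, 277.1], [221.6, 276.0], [331.0, 278.6]]
-0.011 -0.01 [[248.7, 268.3], [226.1, 267.4], [330.5, 269.5]]
-0.011 0 [[251.9, 260.2], [230.2, 259.5], [330.1, 261.2]]
-0.011 0.011 [[255.2, 252.1], [234.4, 251.6], [329.7, 252.9]]
0 -0.04 [[234.4, 280.0], [208.0, 278.5], [332.4, 282.0]]
0 -0.03 [[238.9, 269.9], [213.7, 268.7], [331.8, 271.4]]
0 -0.02 [[243.0, 260.7], [218.9, 259.8], [331.3, 261.9]]
0 -0.01 [[246.8, 252.4], [223.6, 251.7], [330.8, 253.3]]
0 0 [[250.2, 244.8], [228.1, 244.3], [330.3, 245.5]]
0 0.011 [[253.7, 237.3], [232.5, 236.9], [329.8, 237.8]]
0.011 -0.04 [[231.6, 261.3], [204.5, 260.1], [332.8, 262.9]]
0.011 -0.03 [[236.5, 251.8], [210.6, 250.9], [332.1, 253.0]]
0.011 -0.02 [[240.9, 243.3], [216.2, 242.6], [331.5, 244.2]]
0.011 -0.01 [[244.9, 235.6], [221.3, 235.1], [331.0, 236.2]]
0.011 0 [[248.6, 228.6], [226.0, 228.3], [330.5, 229.1]]
0.011 0.011 [[252.3, 221.7], [230.7, 221.5], [330.0, 222.0]]
```

View pics/w3f.png

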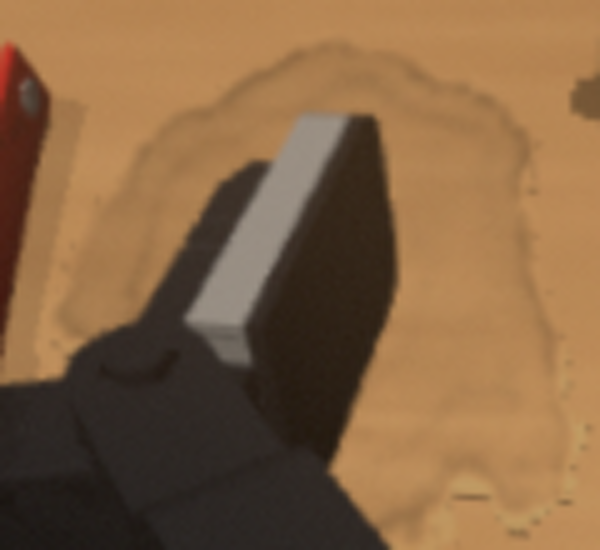

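The fingers shut in front of the bar without touching it. From the pad corners in w3 and w4, the real fingertips are about 29 mm behind the reported TCP when shut, where the text says 11 mm ahead. The missed grip agrees with that, since the bar did not move. I'll reopen, advance 40 mm and check where the pads are before closing.

Emit:
send_rows(series="0 0 0 0 0 0 1; 0 0 0 0 0 0 1; 0 0 0 0 0 0 1; 0 0 0 0 0 0 1; 0 0 0 0 0 0 1; 0 0 0 0 0 0 1; 0 0 0 0.5 10 0 1; 0 0 0 1 20 0 1; 0 0 0 1 30 0 1; 0 0 0 1 38 0 1; 0 0 0 1 39 0 1; 0 0 0 1 39 0 1")

```text
clock: 6.02
position: [0.5406, 0.2744, 0.0587]
tool_rot: [-0.523, -0.0, -0.023]
force: [-0.8, -0.5, 0.9]
grip_width: 0.0851
```

```bash
python3 - <<'E'
from h import *
p,A,s=st(); print(s["clock"],p,s["tool_rot"],s["qpos"],s["force"],s["moment"],s["grip_width"])
im=cams.grab_frame("wrist"); cv2.imwrite("pics/w5.png",im[:,:,::-1])
E
```

```text
6.0167 [0.5406 0.2744 0.0587] [-0.5232 -0.0002 -0.0235] [ 0.2695  0.9533 -0.436   1.9402 -1.2561  0.7398  1.1344] [-0.7725 -0.5082  0.8845] [-0.904   0.0481 -0.017 ] 0.08510281803619991
```

View pics/w5.png

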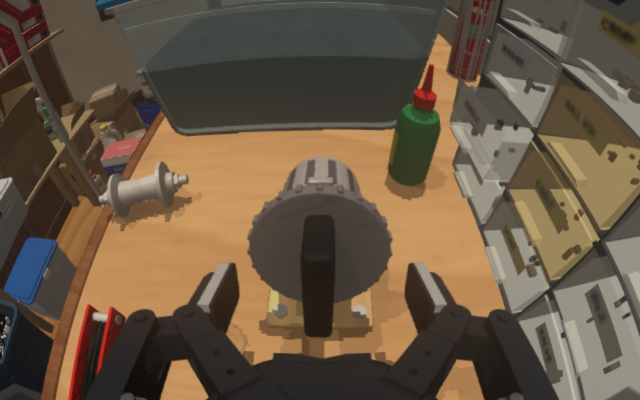

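The bar now lies between the open pads, spanning rows 215 to 335 against the pads' 265 to 320. I'll close.

Emit:
send_rows(series="0 0 0 0 0 0 0; 0 0 0 0 0 0 0; 0 0 0 0 0 0 0; 0 0 0 0 0 0 0; 0 0 0 0 0 0 0; 0 0 0 0 0 0 0; 0 0 0 0 0 0 0; 0 0 0 0 0 0 0", force=100)

```text
clock: 6.73
position: [0.5404, 0.2741, 0.0588]
tool_rot: [-0.524, -0.0, -0.023]
force: [-3.7, -5.2, 3.9]
grip_width: 0.0127
```

```bash
python3 - <<'E'
from h import *
p,A,s=st(); print(s["clock"],p,s["tool_rot"],s["qpos"],s["force"],s["moment"],s["grip_width"])
im=cams.grab_frame("wrist"); cv2.imwrite("pics/w6.png",im[170:370,220:420,::-1].repeat(3,0).repeat(3,1))
E
```

```text
6.7333 [0.5404 0.2741 0.0588] [-0.5237 -0.0004 -0.0233] [ 0.2698  0.9527 -0.4357  1.9407 -1.2557  0.7398  1.1345] [-3.7086 -5.2399  3.8785] [-0.7571  0.3765  0.7011] 0.01273286292119404
```

View pics/w6.png

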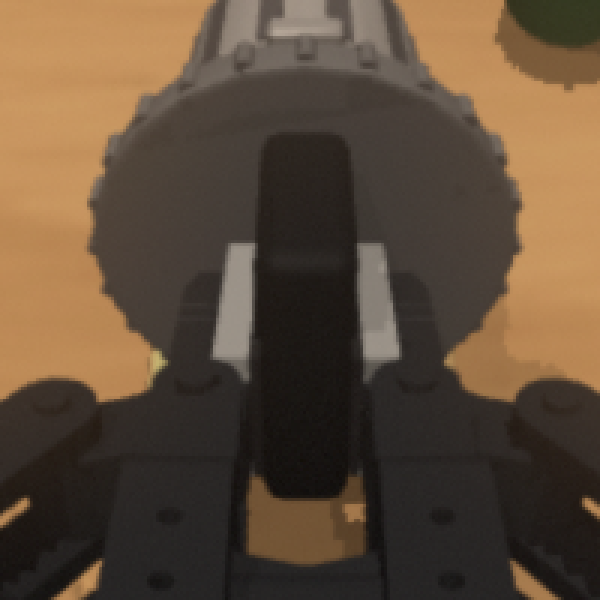

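Emit:
send_rows(series="0 0 0 0 -5 9 0; 0 0 0 0 -15 26 0; 0 0 0 0 -30 52 0; 0 0 0 0 -46 80 0; 0 0 0 0 -61 106 0; -0.1 0 0 -2 -70 110 0; -0.2 0 0 -6 -80 104 0; -0.3 0 0 -10 -90 98 0; -0.4 0 0 -14 -100 92 0; -0.5 0 0 -18 -112 85 0; -0.6 0 0 -22 -124 78 0; -0.7 0 0 -26 -136 71 0; -0.8 0 0 -30 -148 64 0; -0.9 0 0 -34 -160 57 0; -1 0 0 -37 -172 51 0; -1.1 0 0 -37 -182 45 0; -1.2 0 0 -37 -182 45 0; -1.222 0 0 -37 -182 45 0; -1.222 0 0 -37 -182 45 0; -1.222 0 0 -37 -182 45 0")

```text
clock: 8.45
position: [0.5, 0.1404, 0.1887]
tool_rot: [-1.744, -0.0, -0.023]
force: [0.7, -0.1, -1.9]
grip_width: 0.0127
```

```bash
python3 - <<'E'
from h import *
p,A,s=st(); print(s["clock"],p,s["tool_rot"],s["qpos"],s["force"],s["moment"],s["grip_width"]); print(A)
im=cams.grab_frame("wrist"); cv2.imwrite("pics/w7.png",im[:,:,::-1])
im=cams.grab_frame("scene"); cv2.imwrite("pics/s7.png",im[:,:,::-1]); cv2.imwrite("pics/s7c.png",im[130:290,210:450,::-1].repeat(3,0).repeat(3,1))
E
```

```text
8.45 [0.5    0.1404 0.1887] [-1.7436 -0.     -0.0232] [-0.6636  0.4216  0.2301  1.8562  0.0739  0.954  -0.5177] [ 0.6636 -0.1302 -1.8973] [ 0.2164  0.0047 -0.0033] 0.012667780737730713
[[ 0.9997 -0.004   0.0228]
 [-0.0232 -0.1719  0.9848]
 [ 0.     -0.9851 -0.1719]]
```

View pics/w7.png

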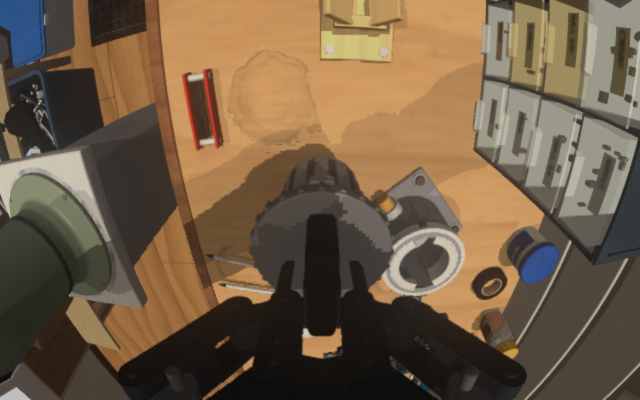

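View pics/s7c.png

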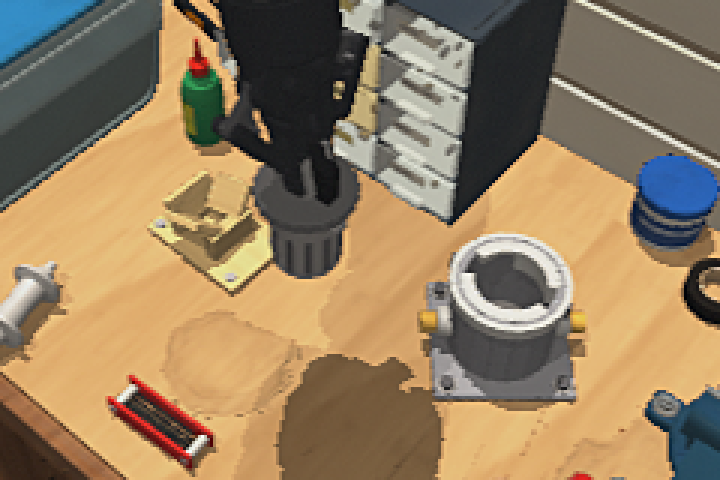

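Emit:
send_rows(series="0 0 0 0 30 5 0; 0 0 0 0 60 10.5 0; 0 0 0 0 90 15.7 0; 0 0 0 0 110 19 0; 0 0 0 0 118 20.5 0; 0 0 0 0 123 21.5 0; 0 0 0 0 124 21.7 0; 0 0 0 0 124 21.7 0; 0 0 0 0 124 21.7 0")

```text
clock: 9.3
position: [0.5012, 0.14, 0.064]
tool_rot: [-1.745, -0.002, -0.024]
force: [0.5, 0.4, -2.7]
grip_width: 0.013
```

```bash
python3 - <<'E'
from h import *
p,A,s=st(); print(s["clock"],p,s["tool_rot"],s["force"],s["moment"])
im=cams.grab_frame("scene"); cv2.imwrite("pics/s8.png",im[:,:,::-1]); cv2.imwrite("pics/s8c.png",cv2.resize(im[150:290,250:400,::-1],None,fx=4,fy=4,interpolation=cv2.INTER_CUBIC))
E
```

```text
9.3 [0.5012 0.14   0.064 ] [-1.7447 -0.0022 -0.024 ] [ 0.5264  0.3566 -2.6663] [ 0.25   -0.0675  0.0201]
```

View pics/s8c.png

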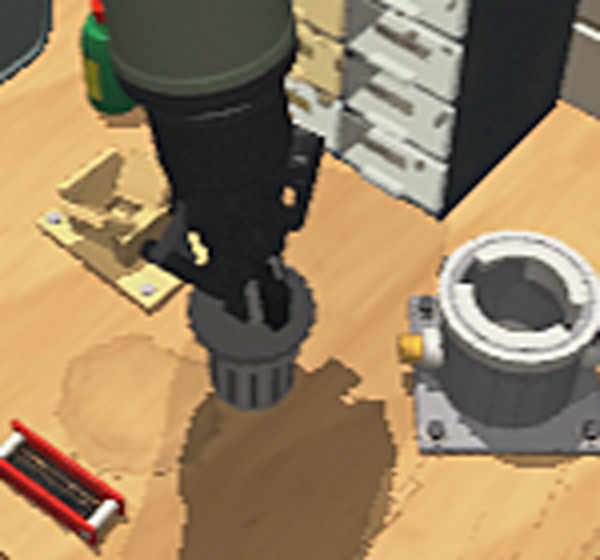

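Emit:
send_rows(series="0 0 0 0 1 0.2 0; 0 0 0 0 2 0.3 0; 0 0 0 0 3 0.5 0; 0 0 0 0 3 0.5 0")

```text
clock: 9.68
position: [0.5005, 0.1399, 0.0598]
tool_rot: [-1.746, -0.001, -0.024]
force: [0.2, -0.4, -3.1]
grip_width: 0.0128
```

Emit:
send_rows(series="0 0 0 0 1 0.2 0; 0 0 0 0 1 0.2 0; 0 0 0 0 2 0.3 0; 0 0 0 0 2 0.3 0")

```text
clock: 10.02
position: [0.5005, 0.1398, 0.0577]
tool_rot: [-1.746, -0.001, -0.024]
force: [0.4, 0.2, -3.0]
grip_width: 0.0125
```

Emit:
send_rows(series="0 0 0 0 1 0.2 0; 0 0 0 0 1 0.2 0; 0 0 0 0 1.5 0.3 0; 0 0 0 0 1.5 0.3 0")

```text
clock: 10.35
position: [0.5006, 0.1399, 0.0562]
tool_rot: [-1.746, -0.001, -0.024]
force: [-0.1, -0.5, -2.5]
grip_width: 0.0127
```

Emit:
send_rows(series="0 0 0 0 0.5 0.1 0; 0 0 0 0 1 0.2 0; 0 0 0 0 1 0.2 0")

```text
clock: 10.6
position: [0.5006, 0.1399, 0.0554]
tool_rot: [-1.746, -0.001, -0.024]
force: [-0.5, -0.2, 0.6]
grip_width: 0.0128
```

```bash
python3 - <<'E'
from h import *
p,A,s=st(); print(s["clock"],p,s["tool_rot"],s["force"],s["moment"])
im=cams.grab_frame("scene"); cv2.imwrite("pics/s9.png",im[:,:,::-1]); cv2.imwrite("pics/s9c.png",cv2.resize(im[180:290,270:370,::-1],None,fx=5,fy=5,interpolation=cv2.INTER_CUBIC))
E
```

```text
10.6 [0.5006 0.1399 0.0554] [-1.7457 -0.0008 -0.0236] [-0.4845 -0.1737  0.5902] [ 0.1944  0.0118 -0.0342]
```

View pics/s9c.png

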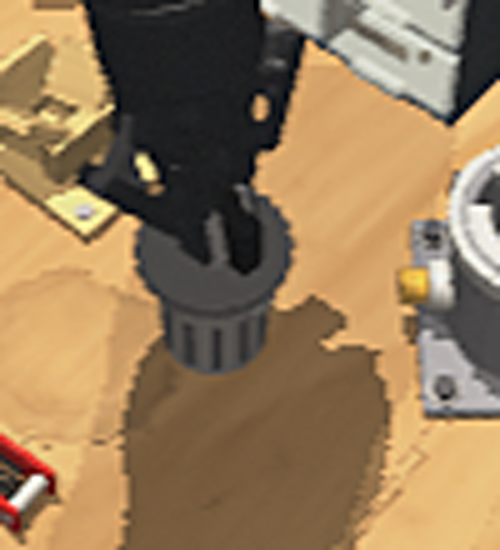

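Emit:
send_rows(series="0 0 0 0 0 0 0.1; 0 0 0 0 0 0 0.3; 0 0 0 0 0 0 0.6; 0 0 0 0 0 0 1; 0 0 0 0 0 0 1; 0 0 0 0 0 0 1; 0 0 0 0 -15 0 1; 0 0 0 0 -35 0 1; 0 0 0 0 -60 0 1; 0.1 0 0 0 -90 -8 1; 0.175 0 0 0 -120 -14 1; 0.175 0.023 0 0 -143 -16 1; 0.175 0.023 0 0 -143 -16 1; 0.175 0.023 0 0 -143 -16 1; 0.175 0.023 0 0 -143 -16 1")

```text
clock: 11.9
position: [0.5004, 0.1491, 0.1984]
tool_rot: [-1.571, -0.002, -0.046]
force: [-0.6, 0.4, -0.4]
grip_width: 0.0851
```

```bash
python3 - <<'E'
from h import *
import pickle
p,A,s=st(); print(s["clock"],p,s["tool_rot"],s["qpos"],s["force"],s["moment"])
c=pose("wrist"); pickle.dump(c,open("pics/w10.pkl","wb")); im=cams.grab_frame("wrist"); cv2.imwrite("pics/w10.png",im[:,:,::-1])
im=cams.grab_frame("scene"); cv2.imwrite("pics/s10.png",im[:,:,::-1]); cv2.imwrite("pics/s10c.png",cv2.resize(im[150:290,250:400,::-1],None,fx=4,fy=4,interpolation=cv2.INTER_CUBIC))
E
```

```text
11.9 [0.5004 0.1491 0.1984] [-1.571  -0.0023 -0.0459] [-0.5187  0.3676  0.1489  1.8843 -0.067   0.8925 -0.3836] [-0.5715  0.4375 -0.4332] [-0.0281 -0.0164  0.0091]
```

View pics/w10.png

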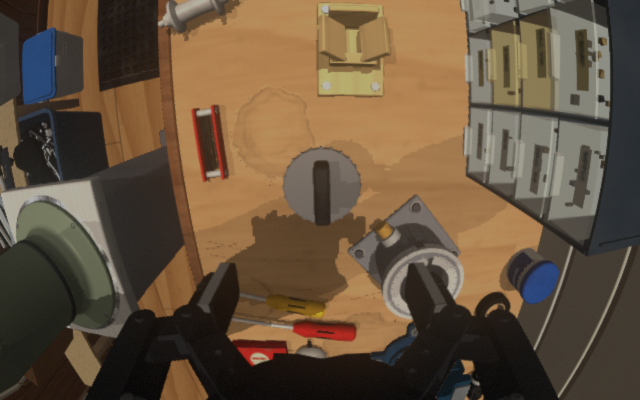

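View pics/s10c.png

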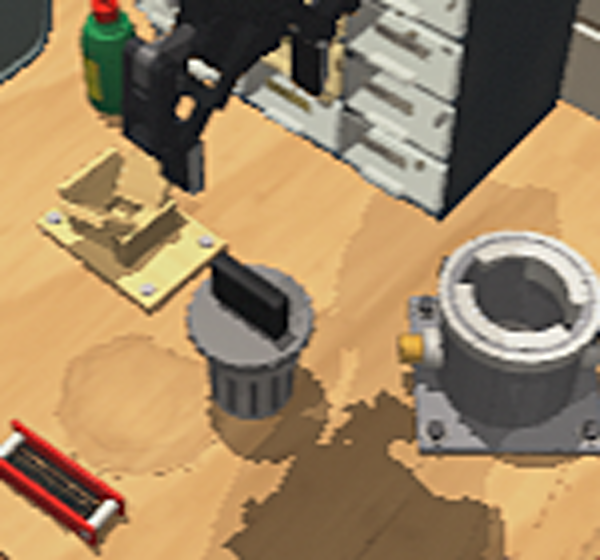

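The cartridge stands upright and free, with its cap at about (321,185) and the bar from (322,160) to (322,224) in the wrist view. I'll measure its axis and bar direction.

```bash
python3 - <<'E'
import cv2
im=cv2.imread("pics/w10.png")[130:240,260:380]
cv2.imwrite("pics/w10c.png",cv2.resize(im,None,fx=5,fy=5,interpolation=cv2.INTER_CUBIC))
E
```

```text
(no output)
```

View pics/w10c.png

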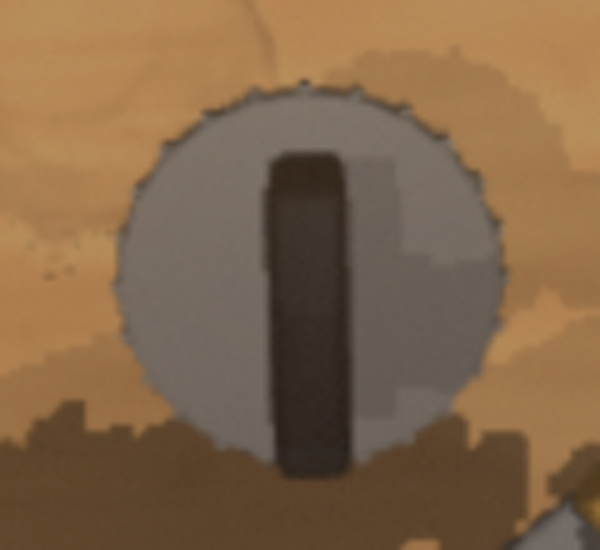

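```bash
python3 - <<'E'
from h import *
import pickle
c=pickle.load(open("pics/w10.pkl","rb"))
W=lambda u,v:(260+u/5-.4,130+v/5-.4)
b=atz("wrist",[W(308,196),W(315,474)],.114,c); d=b[1]-b[0]; print(b,b.mean(0),np.linalg.norm(d),np.degrees(np.arctan2(d[1],d[0])))
e=atz("wrist",[W(266,210),W(278,470),W(346,210),W(352,470)],.114,c); print([np.degrees(np.arctan2(*(e[i+1]-e[i])[1::-1])) for i in(0,2)],e.mean(0))
from scipy.optimize import least_squares
th=np.linspace(0,6.283,360)
def f(p):
    q=(proj("wrist",np.c_[p[0]+.038*np.cos(th),p[1]+.038*np.sin(th),0*th+.08],c)-[260,130]+.4)*5
    return np.r_[q.min(0)-[118,88],q.max(0)-[504,468]]/5
r=least_squares(f,[.5,.148]); print(r.x,r.fun)
E
```

```text
[[0.5032 0.1775 0.114 ]
 [0.502  0.1269 0.114 ]] [0.5026 0.1522 0.114 ] 0.050636163554799704 -91.27914652191726
[np.float64(-90.60235354740139), np.float64(-90.95383849743179)] [0.5024 0.1514 0.114 ]
[0.5026 0.1523] [-0.4587  0.4347  0.4592 -0.4613]
```

Emit:
send_rows(series="0 -0.1 0 20 0 -35 1; 0 -0.212 0 42 5 -70 1; 0 -0.212 0 65 10 -105 1; 0 -0.212 0 85 15 -140 1; 0 -0.212 0 105 20 -170 1; 0 -0.212 0 121 28 -194 1; 0 -0.212 0 121 28 -194 1; 0 -0.212 0 121 28 -194 1; 0 -0.212 0 121 28 -194 1; 0 -0.212 0 121 28 -194 1")

```text
clock: 12.83
position: [0.6123, -0.049, 0.1709]
tool_rot: [-1.571, -0.002, 0.167]
force: [0.4, -0.1, 0.2]
grip_width: 0.0852
```

```bash
python3 - <<'E'
from h import *
import pickle
p,A,s=st(); print(s["clock"],p,s["tool_rot"],s["qpos"],s["qd"])
c=pose("wrist"); pickle.dump((c,p,A),open("pics/w11.pkl","wb")); im=cams.grab_frame("wrist"); cv2.imwrite("pics/w11.png",im[:,:,::-1])
q=proj("wrist",[.6128,.032,.088],c)[0].astype(int); print(q,c[1])
x0,y0=q-65; im=im[y0:y0+130,x0:x0+130,::-1]; cv2.imwrite("pics/w11c.png",cv2.resize(im,None,fx=4.5,fy=4.5,interpolation=cv2.INTER_CUBIC)); print(x0,y0)
E
```

```text
12.8333 [ 0.6123 -0.049   0.1709] [-1.5708 -0.002   0.1672] [-0.1121  0.5436  0.1401  1.6717 -0.0907  0.9306  0.2294] [-0.0049 -0.0103  0.0015 -0.0021  0.004   0.0009  0.0013]
[336 107] [0.5994 0.0359 0.3408]
271 42
```

View pics/w11c.png

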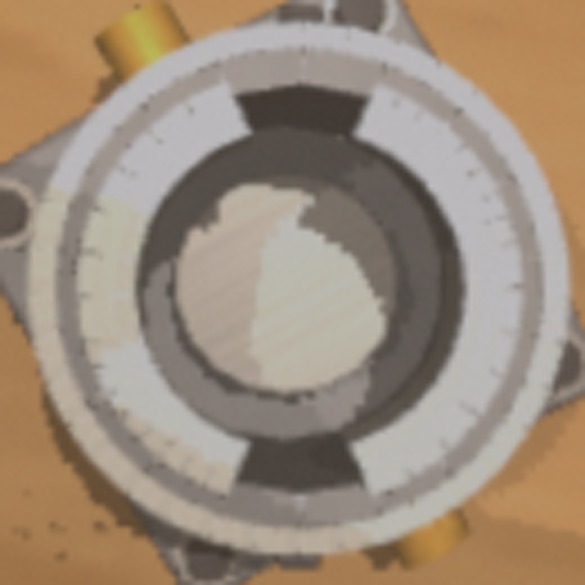

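```bash
python3 - <<'E'
from h import *
import pickle
from scipy.optimize import least_squares
c,p,A=pickle.load(open("pics/w11.pkl","rb"))
W=lambda u,v:(271+u/4.5-.39,42+v/4.5-.39)
up=atz("wrist",[W(237,95),W(370,98)],.088,c);lo=atz("wrist",[W(235,492),W(365,492)],.088,c)
ui=atz("wrist",[W(250,133),W(353,135)],.088,c);li=atz("wrist",[W(252,440),W(347,440)],.088,c)
for a,b in((up,lo),(ui,li)):
    d=a.mean(0)-b.mean(0); print("slot ang",np.degrees(np.arctan2(d[1],d[0])),np.linalg.norm(d),(a.mean(0)+b.mean(0))/2,np.linalg.norm(a[0]-a[1]))
th=np.linspace(0,6.283,360)
for r0,ex in((.049,[27,25,570,555]),(.0295,[138,130,465,443])):
    def f(q):
        P=(proj("wrist",np.c_[q[0]+q[3]*np.cos(th),q[1]+q[3]*np.sin(th),0*th+q[2]],c)-[271,42]+.39)*4.5
        return (np.r_[P.min(0),P.max(0)]-ex)/4.5
    r=least_squares(lambda q:f([q[0],q[1],.088,r0]),[.61,.03]); print(r0,r.x,r.fun)
    r=least_squares(lambda q:f([q[0],q[1],.088,q[2]]),[.61,.03,r0]); print(r0,r.x,r.fun)
h=r.x
print("in tool frame",A.T@(np.r_[h[:2],.088]-p))
E
```

```text
slot ang 99.41995618407111 0.07239714609874795 [0.6138 0.0323 0.088 ] 0.02355953266049551
slot ang 99.53222191841752 0.055832776935536045 [0.6133 0.0336 0.088 ] 0.018258391372819583
0.049 [0.6135 0.0329] [ 0.2175 -0.3287 -0.2218  0.323 ]
0.049 [0.6135 0.0329 0.049 ] [ 0.2676 -0.2797 -0.2746  0.2707]
0.0295 [0.6136 0.0337] [-0.1372 -1.1458  0.1503  1.1597]
0.0295 [0.6136 0.0337 0.029 ] [ 0.5014 -0.5182 -0.5094  0.5079]
in tool frame [0.0149 0.0829 0.0814]
```

Emit:
send_rows(series="0 0.05 0 -13 0 36 1; 0 0.1 0 -26 0 73 1; 0 0.15 0 -39 0 110 1; 0 0.186 0 -52 0 147 1; 0 0.186 0 -65 0 184 1; 0 0.186 0 -76.4 0 216.7 1; 0 0.186 0 -76.4 0 216.7 1; 0 0.186 0 -76.4 0 216.7 1; 0 0.186 0 -76.4 20 216.7 1; 0 0.186 0 -76.4 40 216.7 1; 0 0.186 0 -76.4 60 216.7 1")

```text
clock: 13.8
position: [0.5022, 0.1504, 0.1106]
tool_rot: [-1.57, -0.004, -0.021]
force: [0.3, 0.6, 0.6]
grip_width: 0.0855
```

```bash
python3 - <<'E'
from h import *
p,A,s=st(); print(s["clock"],p,s["tool_rot"],s["qpos"])
print(rel([.5009,.152,.058],Rtool([np.cos(.019),-np.sin(.019),0],[0,0,-1])))
im=cams.grab_frame("wrist"); cv2.imwrite("pics/w12.png",im[:,:,::-1])
E
```

```text
13.8 [0.5022 0.1504 0.1106] [-1.5705 -0.0041 -0.0208] [-0.5122  0.4951  0.1434  1.9598 -0.1048  0.6897 -0.3258]
[-0.    -0.002  0.004 -1.5   52.6    1.6  ]
```

View pics/w12.png

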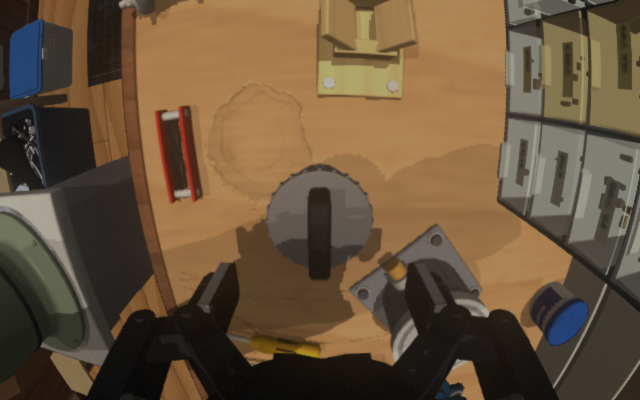

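Emit:
send_rows(series="0 0 0 0 15 0 1; 0 0 0 0 30 0 1; 0 0 0 -0.3 42 0 1; 0 0 0 -0.3 50 0 1; 0 0 0 -0.3 52.5 0 1; 0 0 0 -0.3 52.5 0 1; 0 0 0 -0.3 52.5 0 0; 0 0 0 -0.3 52.5 0 0; 0 0 0 -0.3 52.5 0 0; 0 0 0 -0.3 52.5 0 0; 0 0 0 -0.3 52.5 0 0; 0 0 0 -0.3 52.5 0 0; 0 0 0 -0.3 52.5 0 0; 0 0 0 -0.3 52.5 0 0", force=110)

```text
clock: 15.02
position: [0.5018, 0.1508, 0.0587]
tool_rot: [-1.571, -0.003, -0.021]
force: [-0.5, -0.1, 5.7]
grip_width: 0.0127
```

```bash
python3 - <<'E'
from h import *
p,A,s=st(); print(s["clock"],p,s["tool_rot"],s["force"],s["moment"],s["grip_width"])
im=cams.grab_frame("wrist"); cv2.imwrite("pics/w13.png",im[:,:,::-1])
E
```

```text
15.0167 [0.5018 0.1508 0.0587] [-1.5706 -0.0031 -0.0205] [-0.5491 -0.0698  5.6575] [-0.1082  0.2208  0.0077] 0.012702168609318824
```

View pics/w13.png

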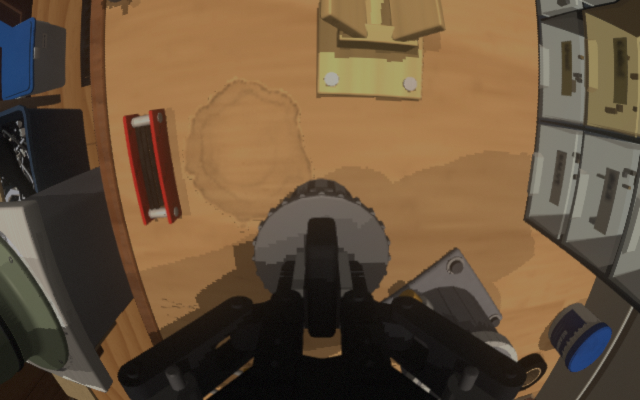

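Emit:
send_rows(series="0 0 0 0 -10 0 0; 0 0 0 0 -30 0 0; 0 0 0 0 -55 0 0; 0 0 0 0 -85 0 0; 0 0 0 0 -110 0 0; 0 0 0 0 -120 0 0; 0 -0.05 0 22 -120 -23 0; 0 -0.1 0 45 -120 -47 0; 0 -0.15 0 68 -120 -70 0; 0 -0.186 0 90 -120 -94 0; 0 -0.186 0 112.6 -120 -117.3 0; 0 -0.186 0 112.6 -120 -117.3 0; 0 -0.186 0 112.6 -120 -117.3 0; 0 -0.186 0 112.6 -120 -117.3 0; 0 -0.186 0 112.6 -120 -117.3 0")

```text
clock: 16.32
position: [0.6108, 0.0322, 0.1785]
tool_rot: [-1.571, -0.002, 0.167]
force: [0.1, 0.4, -2.6]
grip_width: 0.0125
```

```bash
python3 - <<'E'
from h import *
p,A,s=st(); print(s["clock"],p,s["tool_rot"],s["qpos"],s["force"],s["moment"],s["grip_width"])
print(rel([.612,.0312,.17],Rtool([np.cos(.1658),np.sin(.1658),0],[0,0,-1])))
im=cams.grab_frame("scene")[:,:,::-1]; a=cv2.resize(im[140:280,310:450],None,fx=4,fy=4,interpolation=cv2.INTER_CUBIC)
im=cams.grab_frame("wrist"); cv2.imwrite("pics/w14.png",im[:,:,::-1])
cv2.imwrite("pics/s14.png",a)
E
```

```text
16.3167 [0.6108 0.0322 0.1785] [-1.5708 -0.002   0.1667] [-0.2471  0.5309  0.1424  1.6719 -0.0891  0.943   0.0948] [ 0.0794  0.3831 -2.5816] [-0.0254  0.0233 -0.0491] 0.012474802329520225
[-0.     0.001  0.002  1.     8.5   -1.2  ]
```

View pics/s14.png

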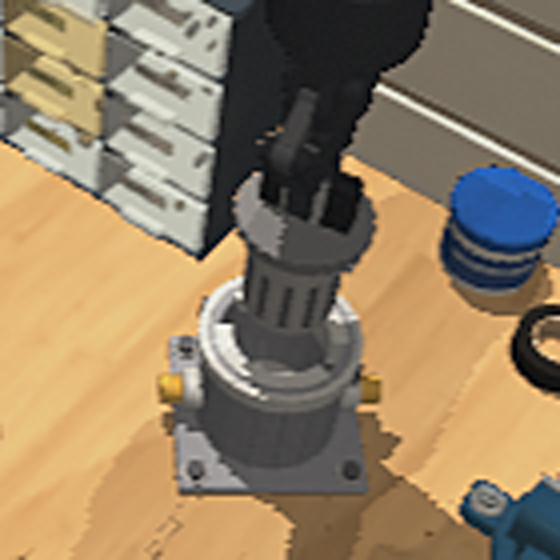

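View pics/w14.png

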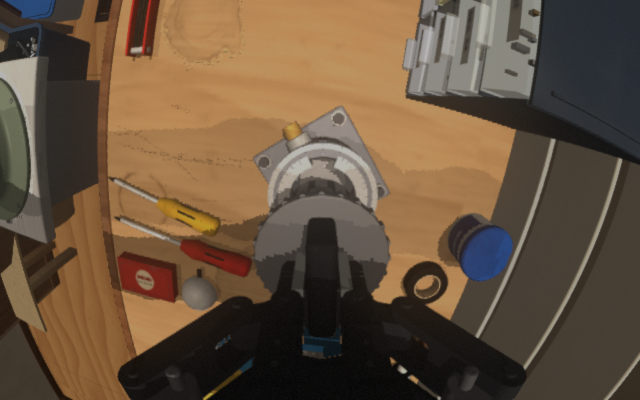

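```bash
python3 - <<'E'
from h import *
from scipy.optimize import least_squares
c=pose("scene"); th=np.linspace(0,6.283,360)
def ext(x,y,r,zs):
    P=np.vstack([np.c_[x+r*np.cos(th),y+r*np.sin(th),0*th+z] for z in zs])
    q=(proj("scene",P,c)-[310,140]+.4)*4; return q
print("rim at .612,.0312:",[ (f(ext(.612,.0312,.049,[.088]),0)).round(1) for f in(np.min,np.max)],"obs x198-361 y272-408")
dz=.1785-.0587
q=ext(.6108,.0322,.038,[.07+dz,.08+dz]); print("cap:",q.min(0).round(1),q.max(0).round(1),"obs x 233-375 y ?-273")
q=ext(.6108,.0322,.027,[dz]); print("foot:",q.min(0).round(1),q.max(0).round(1))
E
```

```text
rim at .612,.0312: [array([202.7, 266.9]), array([367.3, 398.2])] obs x198-361 y272-408
cap: [236.2 155.4] [379.2 272.4] obs x 233-375 y ?-273
foot: [242.6 261.9] [335.8 334.9]
```

Emit:
send_rows(series="0 0 0 0.5 8 -0.6 0; 0 0 0 0.5 18 -0.6 0; 0 0 0 0.5 26 -0.6 0; 0 0 0 0.5 29 -0.6 0; 0 0 0 0.5 32 -0.6 0; 0 0 0 0.5 35 -0.6 0; 0 0 0 0.5 35 -0.6 0")

```text
clock: 17.0
position: [0.6119, 0.0306, 0.1431]
tool_rot: [-1.571, -0.002, 0.165]
force: [0.6, -0.8, -2.3]
grip_width: 0.0119
```

```bash
python3 - <<'E'
from h import *
p,A,s=st(); print(s["clock"],p,s["tool_rot"],s["force"],s["moment"],s["grip_width"])
im=cams.grab_frame("scene")[:,:,::-1]; a=cv2.resize(im[160:270,330:430],None,fx=5,fy=5,interpolation=cv2.INTER_CUBIC); cv2.imwrite("pics/s15.png",a)
E
```

```text
17.0 [0.6119 0.0306 0.1431] [-1.5713 -0.0021  0.1655] [ 0.5527 -0.8223 -2.3407] [-0.0262 -0.0445  0.0028] 0.011873126921356418
```

View pics/s15.png

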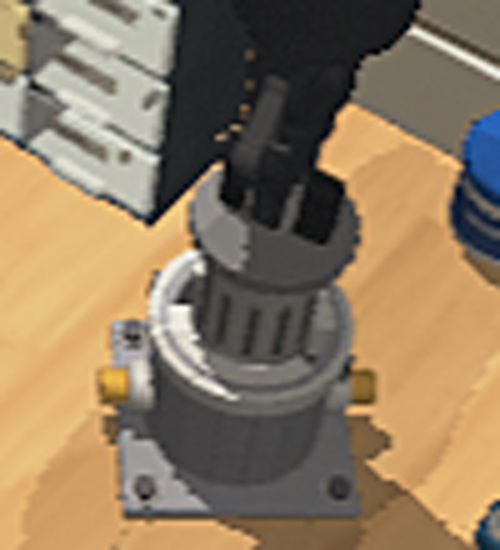

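Emit:
send_rows(series="0 0 0 0 4 0 0; 0 0 0 0 8 0 0; 0 0 0 0 14 0 0; 0 0 0 0 22 0 0; 0 0 0 0 30 0 0; 0 0 0 0 38 0 0; 0 0 0 0 42 0 0; 0 0 0 0 42 0 0")

```text
clock: 17.72
position: [0.6116, 0.0306, 0.1003]
tool_rot: [-1.571, -0.001, 0.166]
force: [0.2, 0.1, -2.5]
grip_width: 0.0119
```

```bash
python3 - <<'E'
from h import *
p,A,s=st(); print(s["clock"],p,s["tool_rot"],s["force"],s["moment"],s["grip_width"])
im=cams.grab_frame("wrist")[:,:,::-1]; cv2.imwrite("pics/w16.png",im)
E
```

```text
17.7167 [0.6116 0.0306 0.1003] [-1.5712 -0.0009  0.1655] [ 0.1527  0.1302 -2.462 ] [-0.0373 -0.0421 -0.0024] 0.011903848106154705
```

View pics/w16.png

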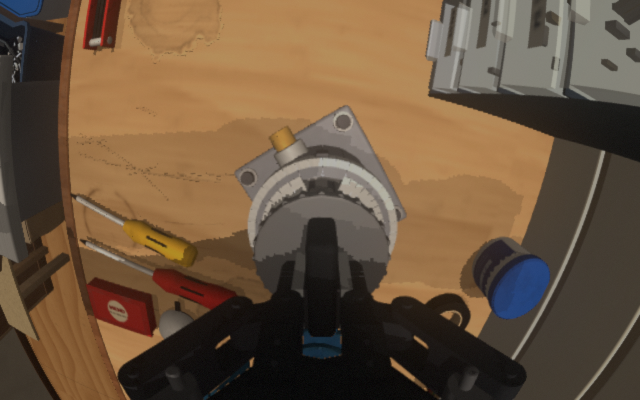

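Emit:
send_rows(series="0 0 0 0 3 0 0; 0 0 0 0 6 0 0; 0 0 0 0 9 0 0; 0 0 0 0 11 0 0; 0 0 0 0 12 0 0; 0 0 0 0 12 0 0")

```text
clock: 18.27
position: [0.6122, 0.0306, 0.0895]
tool_rot: [-1.571, -0.002, 0.165]
force: [0.2, 0.3, -2.1]
grip_width: 0.0124
```

Emit:
send_rows(series="0 0 0 0 2 0 0; 0 0 0 0 4 0 0; 0 0 0 0 5 0 0; 0 0 0 0 6 0 0; 0 0 0 0 6 0 0")

```text
clock: 18.68
position: [0.6123, 0.0306, 0.0837]
tool_rot: [-1.571, -0.003, 0.165]
force: [-1.8, 0.3, 2.5]
grip_width: 0.0124
```

Emit:
send_rows(series="0 0 0 0 1.5 0 0; 0 0 0 0 3 0 0; 0 0 0 0 4.5 0 0; 0 0 0 0 5.5 0 0; 0 0 0 0 5.5 0 0")

```text
clock: 19.1
position: [0.6124, 0.0307, 0.0782]
tool_rot: [-1.571, -0.003, 0.166]
force: [-2.7, 0.4, 7.7]
grip_width: 0.012
```

```bash
python3 - <<'E'
from h import *
p,A,s=st(); print(s["clock"],p,s["tool_rot"],s["force"],s["moment"],s["grip_width"])
im=cams.grab_frame("wrist")[:,:,::-1]; cv2.imwrite("pics/w17.png",cv2.resize(im[130:330,220:420],None,fx=3,fy=3))
im=cams.grab_frame("scene")[:,:,::-1]; a=cv2.resize(im[160:270,330:430],None,fx=5,fy=5,interpolation=cv2.INTER_CUBIC); cv2.imwrite("pics/s17.png",a)
E
```

```text
19.1 [0.6124 0.0307 0.0782] [-1.5713 -0.003   0.1655] [-2.7316  0.4388  7.6527] [-0.0416  0.6666  0.0262] 0.01201300879591716
```

View pics/w17.png

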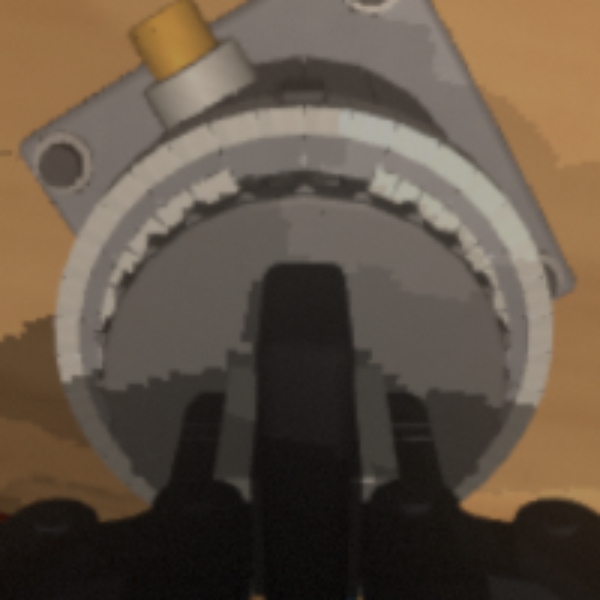

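View pics/s17.png

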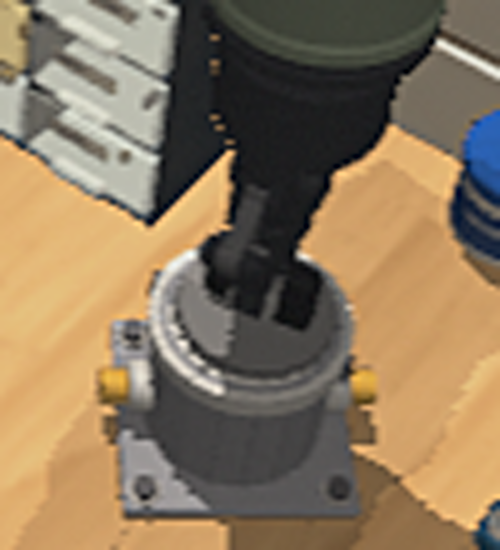

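Emit:
send_rows(series="0 0 0 -0.4 1 0 0; 0 0 0 -0.7 2 0 0; 0 0 0 -0.7 2.5 0 0; 0 0 0 -0.7 2.5 0 0")

```text
clock: 19.53
position: [0.6122, 0.0306, 0.0767]
tool_rot: [-1.571, -0.004, 0.165]
force: [-5.9, -0.2, 19.2]
grip_width: 0.0125
```

Emit:
send_rows(series="0 0.08 0 0 0 0 0; 0 0.16 0 0 0 0 0; 0 0.24 0 0 0 0 0; 0 0.32 0 0 0 0 0; 0 0.4 0 0 0 0 0; 0 0.4 0 0 0 0 0")

```text
clock: 20.03
position: [0.6128, 0.0306, 0.0767]
tool_rot: [-1.57, -0.005, -0.24]
force: [-0.8, -0.3, 14.7]
grip_width: 0.0123
```

```bash
python3 - <<'E'
from h import *
p,A,s=st(); print(s["clock"],p,s["tool_rot"],s["force"],s["moment"],s["grip_width"],s["qpos"])
im=cams.grab_frame("wrist")[:,:,::-1]; cv2.imwrite("pics/w18.png",cv2.resize(im[130:330,220:420],None,fx=3,fy=3))
E
```

```text
20.0333 [0.6128 0.0306 0.0767] [-1.5695 -0.0053 -0.2399] [-0.8469 -0.3161 14.6545] [-0.1318  0.12   -0.1333] 0.012277607206976796 [-0.3013  0.6712  0.2288  1.7478 -0.2094  0.741  -0.206 ]
```

View pics/w18.png

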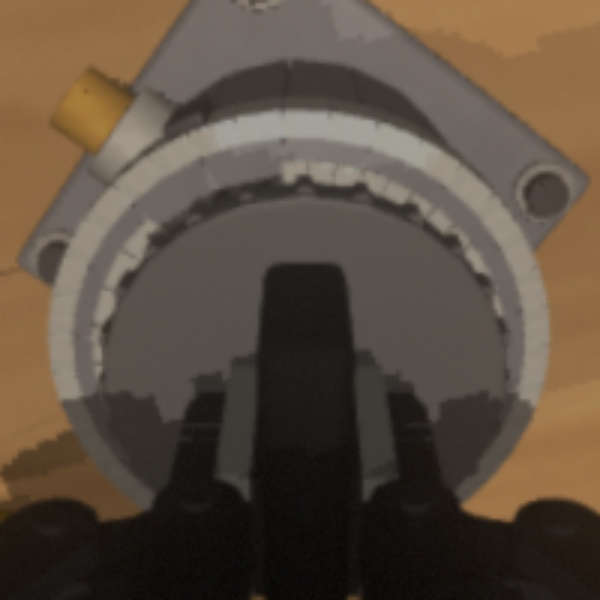

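Emit:
send_rows(series="0 0.1 0 0 0 0 0; 0 0.2 0 0 0 0 0; 0 0.3 0 0 0 0 0; 0 0.4 0 0 0 0 0; 0 0.5 0 0 0 0 0; 0 0.58 0 0 0 0 0; 0 0.64 0 0 0 0 0; 0 0.66 0 0 0 0 0; 0 0.66 0 0 0 0 0; 0 0.66 0 0 0 0 0")

```text
clock: 20.92
position: [0.6127, 0.0311, 0.0767]
tool_rot: [-1.566, -0.003, -0.894]
force: [-2.2, 3.4, 16.4]
grip_width: 0.0123
```

```bash
python3 - <<'E'
from h import *
p,A,s=st(); print(s["clock"],p,s["tool_rot"],s["force"],s["moment"],s["grip_width"],s["qpos"])
im=cams.grab_frame("wrist")[:,:,::-1]; cv2.imwrite("pics/w19.png",cv2.resize(im[130:330,220:420],None,fx=3,fy=3))
E
```

```text
20.9167 [0.6127 0.0311 0.0767] [-1.5665 -0.0028 -0.8938] [-2.2165  3.3969 16.4053] [0.3161 0.4632 0.2438] 0.012260895390119944 [-0.4168  0.6996  0.4051  1.7541 -0.3772  0.76   -0.7153]
```

View pics/w19.png

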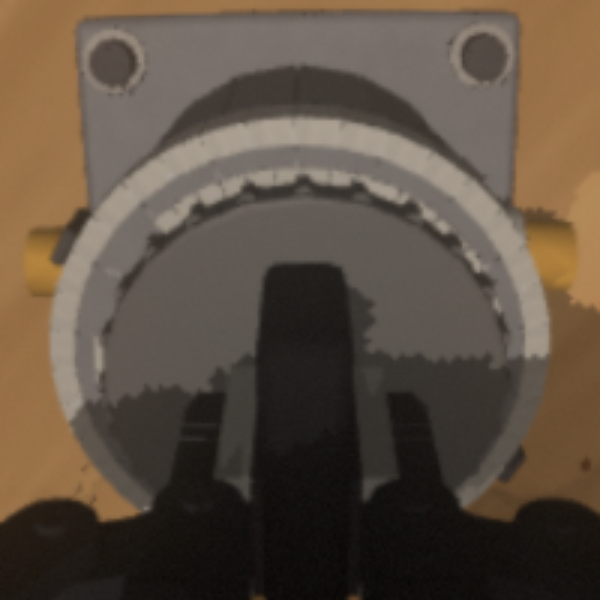

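Emit:
send_rows(series="0 0.02 0 0 0 0 0; 0 0.035 0 0 0 0 0; 0 0.035 0 0 0 0 0")

```text
clock: 21.22
position: [0.6125, 0.0318, 0.0767]
tool_rot: [-1.566, -0.002, -0.929]
force: [-3.8, 5.7, 18.8]
grip_width: 0.0121
```

```bash
python3 - <<'E'
from h import *
p,A,s=st(); print(s["clock"],p,s["tool_rot"],s["force"],s["moment"],s["grip_width"])
E
```

```text
21.2167 [0.6125 0.0318 0.0767] [-1.5664 -0.0017 -0.9288] [-3.8326  5.7263 18.8234] [0.8779 0.9628 0.502 ] 0.012136221391219667
```

Emit:
send_rows(series="0 0.015 0 0 0 0 0; 0 0.01 0 0 0 0 0; 0 0.01 0 0 -1.5 0 0; 0 0.01 0 0 -3 0 0; 0 0.01 0 0 -4.5 0 0; 0 0.01 0 0 -5 0 0; 0 0.01 0 0 -5 0 0")

```text
clock: 21.8
position: [0.6116, 0.0315, 0.0805]
tool_rot: [-1.568, -0.001, -0.938]
force: [-0.2, 5.3, -0.1]
grip_width: 0.0122
```

```bash
python3 - <<'E'
from h import *
p,A,s=st(); print(s["clock"],p,s["tool_rot"],s["force"],s["moment"],s["grip_width"])
E
```

```text
21.8 [0.6116 0.0315 0.0805] [-1.5683 -0.0011 -0.9383] [-0.1731  5.3131 -0.0821] [ 1.1964 -0.0935  0.7154] 0.012214371819434985
```

Emit:
send_rows(series="0 -0.015 0 0 0 0 0; 0 -0.03 0 0 0 0 0; 0 -0.035 0 0 -0.5 0 0; 0 -0.035 0 0 -0.5 0 0")

```text
clock: 22.13
position: [0.6115, 0.0309, 0.0813]
tool_rot: [-1.568, -0.001, -0.904]
force: [-1.1, 6.0, 4.2]
grip_width: 0.0122
```

```bash
python3 - <<'E'
from h import *
p,A,s=st(); print(s["clock"],p,s["tool_rot"],s["force"],s["moment"],s["grip_width"])
E
```

```text
22.1333 [0.6115 0.0309 0.0813] [-1.5684 -0.0012 -0.9039] [-1.0552  6.0166  4.1706] [1.3602 0.3412 0.0504] 0.012220727136919069
```

Emit:
send_rows(series="0 0 0 0 0 0 0.1; 0 0 0 0 0 0 0.3; 0 0 0 0 0 0 0.6; 0 0 0 0 0 0 1; 0 0 0 0 0 0 1; 0 0 0 0 0 0 1; 0 0 0 0 -15 0 1; 0 0 0 0 -40 0 1; 0 0 0 0 -70 0 1; 0 0 0 0 -105 0 1; 0 0 0 0 -120 0 1; 0 0 0 0 -120 0 1; 0 0 0 0 -120 0 1; 0 0 0 0 -120 0 1")

```text
clock: 23.3
position: [0.6108, 0.0306, 0.2005]
tool_rot: [-1.569, -0.001, -0.904]
force: [1.0, -0.4, -1.1]
grip_width: 0.0855
```

```bash
python3 - <<'E'
from h import *
import pickle
p,A,s=st(); print(s["clock"],p,s["tool_rot"],s["force"],s["moment"],s["grip_width"])
c=pose("wrist"); im=cams.grab_frame("wrist")[:,:,::-1]; pickle.dump((c,p,A),open("pics/w20.pkl","wb")); cv2.imwrite("pics/w20.png",im)
q=proj("wrist",[.6135,.033,.09],c)[0].astype(int);x0,y0=q-60; y0=max(y0,0);print(x0,y0); cv2.imwrite("pics/w20c.png",cv2.resize(im[y0:y0+120,x0:x0+120],None,fx=5,fy=5,interpolation=cv2.INTER_CUBIC))
im=cams.grab_frame("scene")[:,:,::-1]; cv2.imwrite("pics/s20.png",im); a=cv2.resize(im[160:270,330:430],None,fx=5,fy=5,interpolation=cv2.INTER_CUBIC); cv2.imwrite("pics/s20c.png",a)
E
```

```text
23.3 [0.6108 0.0306 0.2005] [-1.5694 -0.0012 -0.9045] [ 0.9667 -0.4406 -1.1077] [0.0049 0.036  0.0225] 0.08551286839772443
261 129
```

View pics/w20c.png

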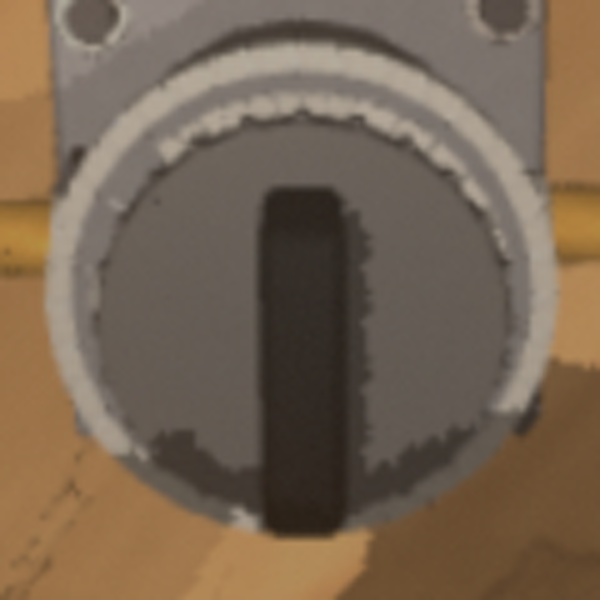

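View pics/s20c.png

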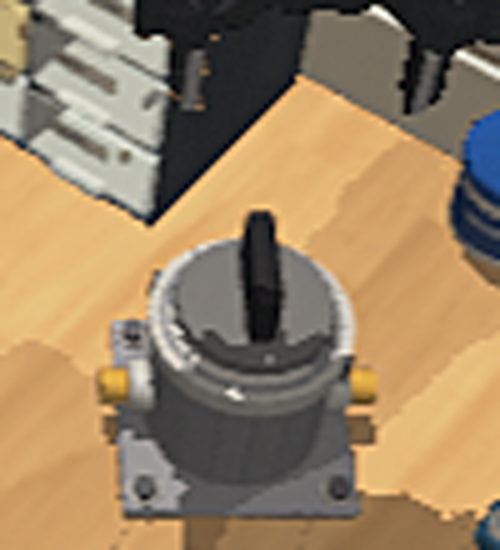

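```bash
python3 - <<'E'
from h import *
import pickle
from scipy.optimize import least_squares
c,p,A=pickle.load(open("pics/w20.pkl","rb")); th=np.linspace(0,6.283,360)
def f(q,z,r,ex):
    P=(proj("wrist",np.c_[q[0]+r*np.cos(th),q[1]+r*np.sin(th),0*th+z],c)-[261,129]+.4)*5
    return np.r_[P.min(0)-ex[:2],P[:,0].max()-ex[2]]/5
r=least_squares(lambda q:f(q,q[2],.038,[97,115,511]),[.61,.03,.1]); print("cap",r.x)
r=least_squares(lambda q:f(q,.103,.038,[97,115,511]),[.61,.03]); print("cap z fixed",r.x,r.fun)
r=least_squares(lambda q:f(q,.088,.049,[45,40,556]),[.61,.03]); print("rim",r.x,r.fun)
W=lambda u,v:(261+u/5-.4,129+v/5-.4)
e=atz("wrist",[W(260,240),W(262,520),W(347,240),W(346,520)],.137,c)
print([np.degrees(np.arctan2(*(e[i]-e[i+1])[1::-1])) for i in(0,2)],"housing 39.5")
E
```

```text
cap [0.6135 0.0328 0.1001]
cap z fixed [0.6139 0.0331] [-0.4205  0.0333  0.4208]
rim [0.6139 0.0339] [-0.0921  0.0085  0.0921]
[np.float64(37.99280702474523), np.float64(38.45700182133446)] housing 39.5
```

View pics/s20.png

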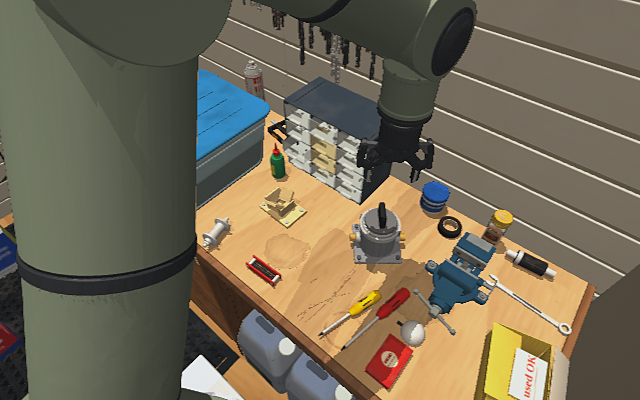

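```bash
python3 - <<'E'
from h import *
p,A,s=st(); print(s["clock"],s["force"])
print(bot.job_done())
E
```

```text
23.4 [-0.5817  0.1511  0.234 ]
the job is handed in; nothing more can be done
None
```

I lifted the cartridge out of the cradle, stood it upright on the bench and let go. I then took it again from above and put it into the housing with the lugs through the slots. I pressed it down, turned it clockwise to the stop, backed off slightly and released it. I handed the job in at 23.4 s; no verdict was reported.

**Last checks that agreed:**
- **Direction:** the bar lies at about 38.2° against the housing's x axis at about 39.5°, so it is about 1.3° off.
- **Centring:** the cap centre is within about 1 mm of the rim centre in the wrist camera.
- **Spring-up:** the tool rose 4.6 mm from fully pressed before I let go. The spring was still pushing up with about 6 N at that point.
- **Loose items:** in the last scene picture the bottle, hub, hex keys and tub look unmoved; I checked this by eye only. The gripper is open and about 120 mm above its release height.

**Checks that failed or disagreed:**
- **First grasp:** it missed. The camera showed the fingertips about 29 mm behind the reported TCP when shut, not 11 mm ahead as stated. I allowed for that from then on.
- **Lateral bias:** the wrist camera read about 2 mm off sideways. I allowed for that too.
- **Back-off at the stop:** my first attempt turned about 0.5° farther clockwise instead, against the stop at about 0.7 N m. I corrected it before letting go.
- **Cap height:** a rough camera fit put the cap top at 100 mm, where 103 mm is expected when locked. That method is only good to about 3 mm, so I relied on the force and lift readings and took no further height check after letting go.

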